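Clear the sorting tray after an engine teardown

TASK

Clear the sorting tray of the teardown: pack all its L-brackets flat side by side on the floor of the green kit tray, and draw the black catch pan up until it stands centred and square under the spout. Then, with just the scrap nuts still in the tray, push the edge of its spout end well down so that they slide out into the pan, and let the empty tray swing back level. Last, draw the pan with all the nuts back out along the bench until no part of it is under the tray any more, leaving the other things on the bench alone.

Things in the scene. Friction and masses are not known exactly. Their poses are not given: they have to be found in the camera images.
- bracket1_spacer (a point): Centre of the square spacer on a zinc-yellow L-bracket (3 or 4 of 4 present). Plate 6 mm thick, of three 30 mm squares: one under the spacer, one on its +x side, one on its +y side (-15 to +45 mm). Spacer 20 x 20 mm, 24 mm tall, faces along x, y; this point is 18 mm over the plate's underside, 12 mm below the spacer's top. z up. 0.17 kg. Starts flat in the sorting tray
- bracket2_spacer (a point): Centre of the square spacer on a zinc-yellow L-bracket (3 or 4 of 4 present). Plate 6 mm thick, of three 30 mm squares: one under the spacer, one on its +x side, one on its +y side (-15 to +45 mm). Spacer 20 x 20 mm, 24 mm tall, faces along x, y; this point is 18 mm over the plate's underside, 12 mm below the spacer's top. z up. 0.17 kg. Starts flat in the sorting tray
- bracket3_spacer (a point): Centre of the square spacer on a zinc-yellow L-bracket (3 or 4 of 4 present). Plate 6 mm thick, of three 30 mm squares: one under the spacer, one on its +x side, one on its +y side (-15 to +45 mm). Spacer 20 x 20 mm, 24 mm tall, faces along x, y; this point is 18 mm over the plate's underside, 12 mm below the spacer's top. z up. 0.17 kg. Starts flat in the sorting tray
- bracket4_spacer (a point): Centre of the square spacer on a zinc-yellow L-bracket (3 or 4 of 4 present). Plate 6 mm thick, of three 30 mm squares: one under the spacer, one on its +x side, one on its +y side (-15 to +45 mm). Spacer 20 x 20 mm, 24 mm tall, faces along x, y; this point is 18 mm over the plate's underside, 12 mm below the spacer's top. z up. 0.17 kg. Starts flat in the sorting tray
- nut1_mid (a point): Centre of a rusty brown hex nut, 30 mm across flats, 18 mm tall, 0.08 kg (2 to 4 of 4 present). Starts flat in the sorting tray; slides on its oily floor once that tilts past about 0.2 to 0.3 rad
- nut2_mid (a point): Centre of a rusty brown hex nut, 30 mm across flats, 18 mm tall, 0.08 kg (2 to 4 of 4 present). Starts flat in the sorting tray; slides on its oily floor once that tilts past about 0.2 to 0.3 rad
- nut3_mid (a point): Centre of a rusty brown hex nut, 30 mm across flats, 18 mm tall, 0.08 kg (2 to 4 of 4 present). Starts flat in the sorting tray; slides on its oily floor once that tilts past about 0.2 to 0.3 rad
- nut4_mid (a point): Centre of a rusty brown hex nut, 30 mm across flats, 18 mm tall, 0.08 kg (2 to 4 of 4 present). Starts flat in the sorting tray; slides on its oily floor once that tilts past about 0.2 to 0.3 rad
- sorting_tray (a joint): Tilt of the hinged aluminium sorting tray, rad: 0 level (on its stop), grows as the spout end goes down, stops at 0.7 (0.6 is plenty). About 8 to 12 N down on a push pad tips it; when let go a counterweight swings it back level within 2 s. Pushing down behind the axle does not move it
- axle (a point): Middle of the sorting tray's axle on its fixed blue stand, 140 mm above the bench. y points level towards the spout end, x along the axle (away from the robot), z up. The stand (cheeks, skids) reaches 141 mm either side in x, 162 mm above the bench, and from y = -210 to +60 mm
- tray_floor (a point): On the upper face of the sorting tray's floor, 12 mm above the axle; frame tilts with the tray: y to the spout, x along the axle. Inside: x = +-110 mm, y = -196 to 40 mm; from y = 40 to 120 mm the side walls slant in to a spout 100 mm wide that ends, open, at y = 150 mm. Walls 4 mm thick, 22 mm high (25 mm with the rolled rim)
- spout_lip (a point): Middle of the open end of the spout, on the floor's upper face, at y = 150 mm in the tray's frame. Level: 152 mm above the bench. Tipped right down: about 52 mm above the bench and 30 mm nearer the axle
- pad_near (a point): Centre of the upper face of the black rubber push pad (36 x 36 mm) on the tray's spout-end edge, on the shoulder outside the slanting wall, robot's side: x = -92, y = 99, z = 3 mm in the tray's frame
- pad_far (a point): The same push pad on the shoulder away from the robot: x = +92, y = 99, z = 3 mm in the tray's frame
- pan_in (a point): Middle of the inner floor of the loose black steel catch pan, 3 mm above its underside. Outside 176 (x) x 156 (y) x 50 mm high, walls 3 mm, about 0.5 kg; y points to its handle. Starts on the bench, off the spout, handle away from the stand. With its middle under the spout's lip it catches everything
- pan_handle (a point): Middle of the pan's red strap handle: a bar 90 mm long (along x), 10 mm thick (along y), 14 mm high, centre 48 mm out from the pan's end wall (126 mm from the pan's middle), 42 mm above the bench; the two arms that carry it are at x = +-42 mm
- kit_floor (a point): Middle of the inner floor of the shallow green kit tray, fixed on the bench; floor 3 mm above the bench, inside 138 mm (x) by 102 mm (y), walls 4 mm thick and 12 mm high over the floor. Four brackets fit only flat in two interlocking pairs, each filling 60 (x) by 90 (y) mm
- piston: Bystander: aluminium piston standing on the bench, 82 mm diameter, 70 mm tall; origin at the centre of its underside
- jar: Bystander: glass jar with brass lid, 68 mm diameter, 90 mm tall; origin at the centre of its underside
- spray_can: Bystander: grey can with red cap, 60 mm diameter, 170 mm tall; origin at the centre of its underside
- spanner: Bystander: steel spanner lying flat, 150 mm long along x; origin under its middle
- screwdriver: Bystander: screwdriver with orange handle lying along x on the bench; origin under its middle

How it is judged:
By the outcome, as a careful person would: the job done as asked, in the order asked, and still so for the second after the job is handed in, with the robot touching nothing.
Of bracket1, bracket2, bracket3, bracket4 only 3 to 4 are there at a start; the rules pass over those that are not, and their reading is None.
Of nut1, nut2, nut3, nut4 only 2 to 4 are there at a start; the rules pass over those that are not, and their reading is None.
At some moment in a run one of bracket1, bracket2, bracket3, bracket4, pan may be knocked a few centimetres aside while the robot is not near it.
It also fails if it takes over 210 s, if anything falls off the work surface, if the arm or the gripper's body presses on something with over 40 N, if the wrist force passes 120 N, or if a joint passes its speed limit or range.

ROBOT

A 6-joint arm with a two-finger parallel gripper is mounted at the origin on the work surface. World frame = base frame: x ahead of the robot, y to its left, z up, the work surface at z = 0. Lengths are in m, angles in rad, forces in N, time in s.
With the tool pointing down it reaches from about 0.3 to 0.875 m from the base axis. Payload 6.4 kg.
Tool frame: the origin (TCP) lies on the centre line of the jaws, within the pads' length; the fingertips stand 11 mm ahead of it and the grasp point (between the pads) lies 8 mm behind it; x points along the fingers, y is the direction in which the jaws open and shut, and the axes are right-handed (so a half turn about x gives the same grasp; the last joint's range is limited). The gripper opens to 85 mm and grips with 20 to 120 N. Pads are 22 mm wide; open, the fingers measure 114 mm over their backs; the gripper's body (76 mm by 85 mm) begins 54 mm behind the grasp point. The pads swing forward as they close: fully open they stand 13 mm farther back than shut.
Start: joints at [-1.545, 0.181, 1.607, -0, 1.354, -0.206], TCP at [0.132, -0.56, 0.242] pointing down, gripper open.
Joint ranges: [-2.99, 2.99], [-0.89, 2.07], [0.3, 2.58], [-1.14, 4.28], [0, 2.63], [-3.12, 3.12]. Speed limits (rad/s): [2.57, 2.57, 3.01, 3.14, 3.14, 3.14].

INTERFACE

Orientations are given as a unit quaternion [w, x, y, z].
In Python, from bench import ctrl, camera, hand_in gives the robot as it stands. The module is installed in compiled form; this text tells all that it offers.
- The arm moves only by the tool drive_tool, never from a script. Its argument "increments" is a list of rows, each a list of 7 numbers: the shift along the tool's x, y, z in m, then the turn, a rotation vector about the tool's x, y, z in degrees, then the gripper's target within -1 to 1 (fully open at 1, half-way at 0, shut at -1). In form: [[dx, dy, dz, rx, ry, rz, claw], ...]. A call has 1 to 10 rows; each row shifts and turns the commanded pose from where the row before left it, along the tool's axes as they then stand; what a row does not reach is not made up. A row lasts 1/8 s, in which the tool goes at most 62.5 mm and 10.7 degrees, less where a joint would pass 70% of its speed; a pose out of reach is approached as far as the arm can. A call is refused whole if a number of a shift passes 0.0625 or a number of a turn 10.7, either way. A call with a gripper value outside its range is refused whole. The fingers move at their own pace and stop on an object; the grip force is fixed at half the most. Time passes only in rows, so rows that do not move let the fingers close. It gives the time, the measured TCP pose, the force and the opening at its end, in the units of the state.
- ctrl.get_obs(): the state, without advancing time (a new reading comes with each control period).
- camera(name): name is "side" or "top"; returns a dict with "img" (384x512x3 uint8, red, green, blue), "depth" (384x512 float32, m along the optical axis (not along the pixel's ray), 0 where there is no reading), "fx", "fy", "cx", "cy" (pixels), "k1" (the pictures are not rectified: a ray, as slopes to the right and down, at radius r is drawn at 1 + k1 r^2 times it, then the intrinsics apply), "world_from_camera" (4x4, takes a point from camera to world coordinates). Camera axes: x right, y down, z forward; pixel columns grow to the right and rows downward; lengths in m; the calibration is good to about 2 mm. A picture is of the moment at which its call begins.
- hand_in(): hands the job in, once; it reports no verdict.
The state is a dict: "time_s": time; "q": joint angles; "dq": joint speeds; "joint_efforts": joint torques, N m; "eef_pos": TCP position; "eef_rot": TCP orientation; "wrist_force": force on the tool from outside, world axes, zero at the start; "torque": the same for the moment, N m; "opening": opening from 0.0 (shut) to 1.0 (fully open).
Only numpy, scipy, OpenCV 4.12 (cv2) and the standard library are available. Lean on these libraries where they do the work, as an engineer would, in place of code of your own. Each camera call takes 0.05 s, during which the arm holds its last target.

## Working session

There is one attempt and no reset: what is moved stays moved. The work goes in short steps, Python scripts to look and compute and a tool call to move; the robot and the scene stay as the last step left them, time stands still between calls to the robot, and variables do not carry over. Pictures are saved under pics/ and viewed, and the job is handed in when it is done.

Besides the shell and the picture viewer there is one more tool, called after ">>>" as name(argument=value, ...), one argument or row to a line, values as JSON. drive_tool: Moves the arm, as the interface text tells. Its arguments: {"type":"object","properties":{"increments":{"type":"array","items":{"type":"array","items":{"type":"number"}}}},"required":["increments"]}

```bash
mkdir -p pics; ls
cat > h.py <<'E'
import numpy as np,cv2,json
from bench import ctrl,camera
def snap(name,fn=None):
    c=camera(name)
    if fn: cv2.imwrite('pics/'+fn,cv2.cvtColor(c['img'],cv2.COLOR_RGB2BGR))
    return c
def rays(c,uv):
    uv=np.asarray(uv,float).reshape(-1,2)
    xd=(uv[:,0]-c['cx'])/c['fx'];yd=(uv[:,1]-c['cy'])/c['fy']
    x,y=xd.copy(),yd.copy()
    for _ in range(20):
        s=1+c['k1']*(x*x+y*y);x=xd/s;y=yd/s
    return np.c_[x,y,np.ones_like(x)]
def plane(c,uv,z):
    r=rays(c,uv);T=np.array(c['world_from_camera'])
    d=r@T[:3,:3].T;o=T[:3,3]
    return o+d*((z-o[2])/d[:,2])[:,None]
def world(c):
    H,W=c['depth'].shape
    u,v=np.meshgrid(np.arange(W),np.arange(H))
    r=rays(c,np.c_[u.ravel(),v.ravel()])*c['depth'].reshape(-1,1)
    T=np.array(c['world_from_camera'])
    return (r@T[:3,:3].T+T[:3,3]).reshape(H,W,3)
E
python3 - <<'E'
from h import *
for n in('top','side'):
    c=snap(n,n+'0.png');print(n,c['fx'],c['cx'],c['cy'],c['k1']);print(np.round(c['world_from_camera'],3))
o=ctrl.get_obs();print(o)
E
```

```text
pics
top 475.45887496826333 258.49089753606387 186.4748016247319 -0.013442108806276134
[[ 4.000e-03 -9.880e-01  1.530e-01  3.580e-01]
 [-1.000e+00 -4.000e-03  2.000e-03  1.000e-01]
 [-1.000e-03 -1.530e-01 -9.880e-01  1.415e+00]
 [ 0.000e+00  0.000e+00  0.000e+00  1.000e+00]]
side 485.3295277748877 260.2897460660998 194.75450171068172 -0.044674828270841106
[[-0.947 -0.185  0.262  0.186]
 [-0.32   0.563 -0.762  1.258]
 [-0.007 -0.805 -0.593  1.012]
 [ 0.     0.     0.     1.   ]]
{'time_s': 0.1, 'q': array([-1.54531449e+00,  1.81479305e-01,  1.60788862e+00, -1.19346362e-05,
        1.35377977e+00, -2.06271897e-01]), 'dq': array([ 0.00142254, -0.00130859, -0.00363804, -0.00137658,  0.00059675,
        0.00117197]), 'joint_efforts': array([ 1.32381039e-03, -4.45873582e+01, -3.52235413e+01, -1.53811743e-04,
        4.14599053e-03,  1.08369667e-05]), 'eef_pos': array([ 0.1320858 , -0.55914541,  0.24147653]), 'eef_rot': array([ 0.08120703,  0.70240998,  0.08230287, -0.70231893]), 'wrist_force': array([-1.73466111, -0.36508076,  0.29936443]), 'torque': array([ 0.01356155, -0.01602301,  0.00880325]), 'opening': 0.9991719891712848}
```

View pics/top0.png

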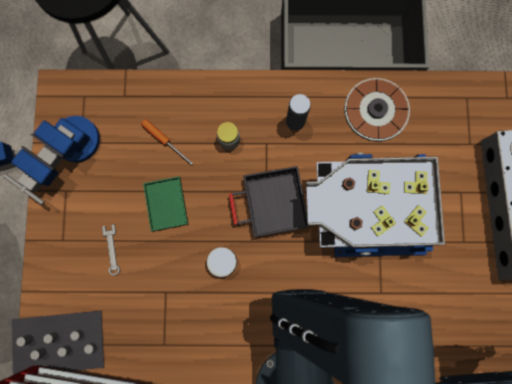

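View pics/side0.png

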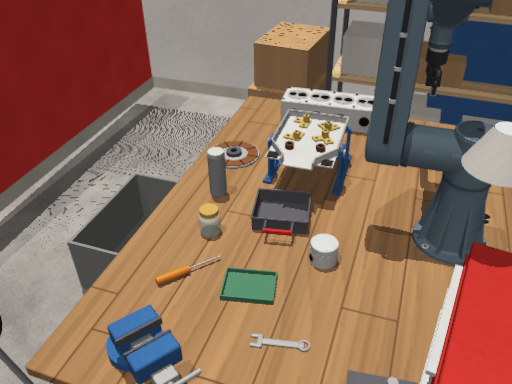

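Run:
```python
from h import *
c=snap('top');im=cv2.cvtColor(c['img'],cv2.COLOR_RGB2BGR)
cv2.imwrite('pics/a.png',cv2.resize(im[145:265,300:450],None,fx=5,fy=5,interpolation=cv2.INTER_CUBIC))
cv2.imwrite('pics/b.png',cv2.resize(im[95:285,90:320],None,fx=3.2,fy=3.1,interpolation=cv2.INTER_CUBIC))
hsv=cv2.cvtColor(c['img'],cv2.COLOR_RGB2HSV)
P=world(c)
np.save('d.npy',P)
# kit tray
def show(n,m,z):
    n_,l,s,ce=cv2.connectedComponentsWithStats(m.astype(np.uint8))
    for i in range(1,n_):
        if s[i,4]<15: continue
        cn,_=cv2.findContours((l==i).astype(np.uint8),cv2.RETR_EXTERNAL,cv2.CHAIN_APPROX_NONE)
        w=plane(c,cn[0][:,0],z)[:,:2].astype(np.float32)
        r=cv2.minAreaRect(w*1000)
        zz=P[l==i][:,2]
        print(n,ce[i].round(1),s[i],'rect',np.round(r[0],1),np.round(r[1],1),round(r[2],1),'z',np.round(np.percentile(zz,[5,50,95])*1000,1))
H,S,V=hsv[...,0],hsv[...,1],hsv[...,2]
show('green',(H>50)&(H<85)&(S>100),.015)
show('yellow',(H>22)&(H<35)&(S>110),.158)
show('red',((H<5)|(H>175))&(S>150)&(V>80),.049)
show('black',(V<75)&(S<90),.05)
show('brown',((H<14)|(H>172))&(S>70)&(V<140)&(np.arange(512)[None]>300)&(np.arange(512)[None]<440),.170)
```

```text
green [165.3 203.6] [ 145  178   42   52 1664] rect [522.  378.5] [140.7 105. ] 11.6 z [-2.6  2.6 12.4]
yellow [227.2 132.1] [218 122  20  21 326] rect [701.8 187.2] [56.2 51.8] 1.0 z [84.2 89.4 93.9]
yellow [419.1 184.9] [411 172  16  21 156] rect [ 563.7 -329. ] [39.  56.3] 80.4 z [154.1 159.3 182.6]
yellow [374.7 185.2] [368 176  16  17 125] rect [ 559.7 -211.6] [41.3 40.6] 85.0 z [154.1 159.2 184.7]
yellow [414.3 221.1] [406 210  16  25 151] rect [ 457.8 -318.9] [53.9 40.6] 46.8 z [153.9 159.8 183.9]
yellow [385.1 221. ] [377 213  17  18 130] rect [ 463.7 -230.5] [42. 36.] 34.3 z [153.6 158.6 183.8]
red [232.8 208.8] [230 194   7  30 106] rect [504.3 176.6] [85.9 10.7] 9.2 z [43.7 48.2 53.7]
black [98.  33.7] [  35    0  134   69 3988] rect [1041.   589.6] [420.7 222.8] 90.0 z [-757.9 -533.  -107.6]
black [299.9  47.8] [ 270    0  158   70 1073] rect [ 948.1 -138.8] [490.2 215.2] 63.2 z [-758.  -726.9 -453.6]
black [370.5  20.6] [ 288    0  137   64 4486] rect [1051.5 -194. ] [206.5 415.5] 0.3 z [-742.  -683.5 -491.2]
black [377.  108.6] [368 100  18  18 230] rect [ 805.5 -248.6]
[... 3094 characters left out ...]
170.4]
brown [304.8 160.5] [301 160   9   2  17] rect [620.8 -21.8] [ 2.7 21.4] 0.2 z [-4.2 -1.9  0.6]
brown [308.7 169.6] [301 166  16   7  91] rect [597.8 -30.8] [16.3 40.1] 0.2 z [-5.2 -0.3  3.9]
brown [305.6 186.6] [301 178  16  30 124] rect [534.8 -30.2] [39.8 77.8] 89.5 z [-5.5 -0.1 49.8]
brown [347.9 183.7] [343 178  11  12  75] rect [ 559.1 -135.2] [26.6 29.8] 88.7 z [163.7 168.8 172.9]
brown [355.4 223.2] [350 218  12  11  75] rect [ 454.4 -152.3] [26.2 29.1] 0.2 z [163.4 169.2 173.1]
brown [369.4 277.4] [ 301  225  139  158 4915] rect [ 255.7 -181.3] [398.6 340.4] 80.8 z [-5.7 -0.7  5.3]
brown [336.4 380.7] [333 377  10   7  41] rect [ 61.8 -97.2] [14.3 22.3] 0.2 z [-5.3 -0.7  8.9]
```

View pics/a.png

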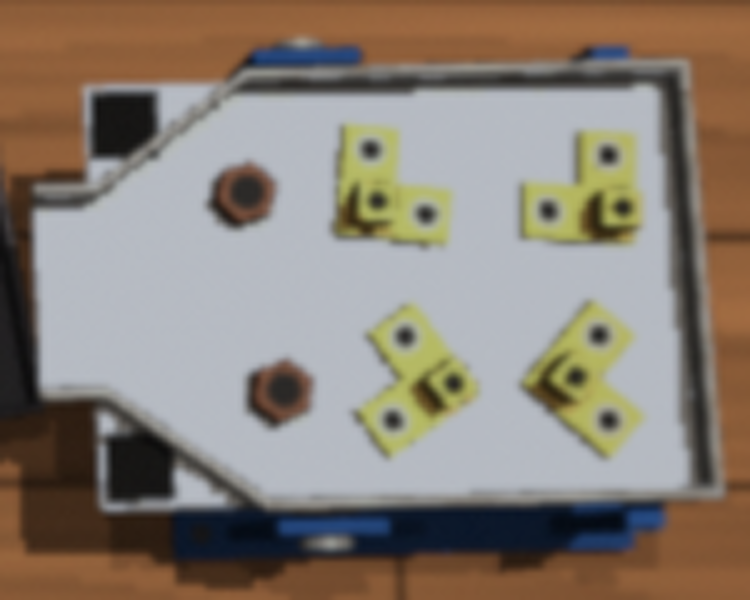

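View pics/b.png

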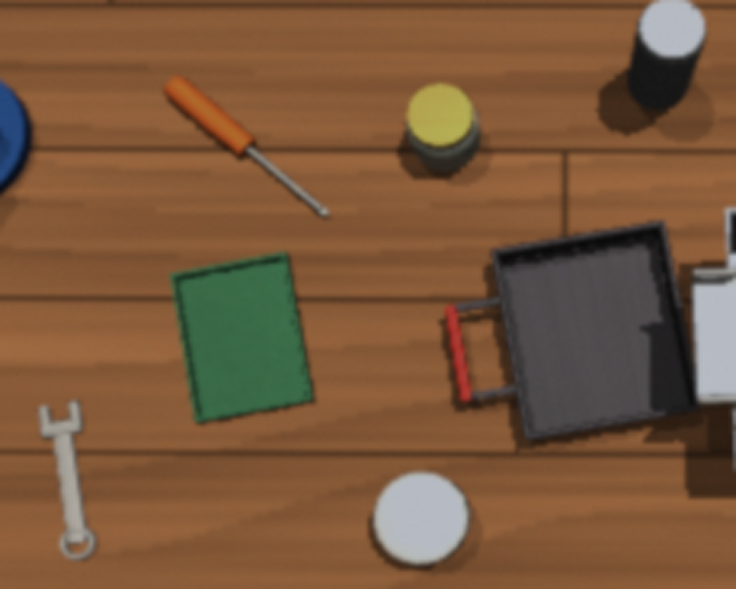

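```bash
cat >> h.py <<'E'
def fc(c,m,z,amin=15,ext=None):
    n,l,s,ce=cv2.connectedComponentsWithStats(m.astype(np.uint8));out=[]
    for i in range(1,n):
        if s[i,4]>=amin: out.append((ce[i],s[i,4],plane(c,ce[i],z)[0,:2]*1000,l==i))
    return out
def dark(c,box,thr=75,amin=5):
    """dark-weighted centroids in a box (u0,v0,u1,v1), 4x upsampled"""
    u0,v0,u1,v1=box
    g=c['img'][v0:v1,u0:u1].max(2)
    return g
E
python3 - <<'E'
from h import *
from scipy.spatial.transform import Rotation as R
for name in('top','side'):
    c=snap(name)
    g=c['img'].astype(float); 
    k=4
    up=cv2.resize(c['img'],None,fx=k,fy=k,interpolation=cv2.INTER_CUBIC)
    hsv=cv2.cvtColor(up,cv2.COLOR_RGB2HSV).astype(int);H,S,V=[hsv[...,i] for i in range(3)]
    Y=((H>18)&(H<38)&(S>90)&(V>90)).astype(np.uint8)
    n,l,s,ce=cv2.connectedComponentsWithStats(Y)
    print(name)
    for i in range(1,n):
        if s[i,4]<800: continue
        cn,_=cv2.findContours((l==i).astype(np.uint8),cv2.RETR_EXTERNAL,cv2.CHAIN_APPROX_NONE)
        hull=cv2.convexHull(cn[0]);hm=np.zeros_like(Y);cv2.drawContours(hm,[hull],-1,1,-1)
        D=((V<85)&(hm>0)&(S<110)).astype(np.uint8)
        a=fc(c,D,.1,15)
        print('bracket px',(ce[i]/k).round(1),s[i,4])
        for ce_,ar,_,m in a:
            uv=(ce_+.5)/k-.5
            print('   hole',uv.round(2),ar,'z.182',(plane(c,uv,.182)[0,:2]*1000).round(1),'z.158',(plane(c,uv,.158)[0,:2]*1000).round(1))
o=ctrl.get_obs()
M=R.from_quat(np.r_[o['eef_rot'][1:],o['eef_rot'][0]]).as_matrix();print(M.round(3))
E
```

```text
top
bracket px [227.5 132. ] 5515
bracket px [375.9 184.2] 3263
   hole [373.7  174.45] 77 z.182 [ 581.6 -201.3] z.158 [ 585.9 -207.1]
   hole [375.01 184.74] 79 z.182 [ 554.1 -203.8] z.158 [ 558.  -209.7]
   hole [384.72 187.42] 75 z.182 [ 547.1 -229.1] z.158 [ 550.8 -235.5]
bracket px [418.  184.6] 3471
   hole [421.2  175.57] 87 z.182 [ 579.1 -326.6] z.158 [ 583.4 -334.9]
   hole [424.14 186.02] 77 z.182 [ 551.3 -333. ] z.158 [ 555.  -341.4]
   hole [409.17 186.65] 81 z.182 [ 549.4 -293.5] z.158 [ 553.1 -301.1]
bracket px [416.2 220.9] 3441
   hole [419.31 211.55] 88 z.182 [ 483.9 -317.1] z.158 [ 486.4 -325.2]
   hole [414.72 219.91] 98 z.182 [ 462.  -304.1] z.158 [ 464.1 -312. ]
   hole [421.29 228.64] 91 z.182 [ 439.5 -320.1] z.158 [ 441.1 -328.3]
bracket px [383.7 221.6] 3537
   hole [380.53 211.81] 79 z.182 [ 482.8 -215.8] z.158 [ 485.3 -222. ]
   hole [390.26 221.19] 89 z.182 [ 458.5 -240.3] z.158 [ 460.5 -246.9]
   hole [378.11 228.61] 80 z.182 [ 439.2 -208.1] z.158 [ 440.7 -214.1]
side
bracket px [304.2 121. ] 1806
bracket px [325.9 132.6] 3769
bracket px [294.8 136. ] 1776
bracket px [208.5 210.3] 3563
[[ 0.     0.23  -0.973]
 [ 0.001 -0.973 -0.23 ]
 [-1.    -0.001 -0.   ]]
```

Run:
```python
from h import *
c=snap('side');im=cv2.cvtColor(c['img'],cv2.COLOR_RGB2BGR)
cv2.imwrite('pics/c.png',cv2.resize(im[100:190,250:370],None,fx=6,fy=6,interpolation=cv2.INTER_CUBIC))
def proj(c,P):
    T=np.linalg.inv(np.array(c['world_from_camera']));p=T[:3,:3]@np.array(P)+T[:3,3]
    x,y=p[:2]/p[2];s=1+c['k1']*(x*x+y*y);return np.array([c['cx']+c['fx']*x*s,c['cy']+c['fy']*y*s])
for n,p in dict(B1=(554.1,-203.8),B2=(551.3,-333),B3=(462,-304.1),B4=(458.5,-240.3)).items():
    q=proj(c,(p[0]/1e3,p[1]/1e3,.182));print(n,q.round(1),((q-[250,100])*6).round(0))
# fine edges in top: green tray, pan rim, pads, handle
c=snap('top');k=4
up=cv2.resize(c['img'],None,fx=k,fy=k,interpolation=cv2.INTER_CUBIC)
hsv=cv2.cvtColor(up,cv2.COLOR_RGB2HSV).astype(int);H,S,V=[hsv[...,i] for i in range(3)]
def quad(m,z,n):
    m=m.astype(np.uint8);_,l,s,ce=cv2.connectedComponentsWithStats(m)
    i=1+np.argmax(s[1:,4]);cn,_=cv2.findContours((l==i).astype(np.uint8),cv2.RETR_EXTERNAL,cv2.CHAIN_APPROX_NONE)
    uv=(cn[0][:,0]+.5)/k-.5
    w=plane(c,uv,z)[:,:2]*1000
    r=cv2.minAreaRect(w.astype(np.float32));print(n,np.round(r[0],1),np.round(r[1],1),round(r[2],2)); 
    print('  ',cv2.boxPoints(r).round(1).tolist()); return uv
def box(u0,v0,u1,v1):
    b=np.zeros(V.shape,bool);b[int(v0*k):int(v1*k),int(u0*k):int(u1*k)]=1;return b
quad((H>50)&(H<85)&(S>80),.015,'kit z15')
quad(((H<6)|(H>172))&(S>140)&(V>70)&box(220,185,240,230),.049,'handle')
quad((V<70)&box(314,160,334,178),.155,'padfar')
quad((V<70)&box(314,230,336,252),.155,'padnear')
quad(((H>22)&(H<35)&(S>110))&box(210,115,245,150),.09,'jar')
quad((V>150)&(S<60)&box(195,240,245,285),.07,'piston')
quad((S<75)&(V<110)&box(236,160,312,245),.05,'pan')
quad((V>150)&(S<60)&box(285,90,315,110),.17,'can')
```

```text
B1 [295.7 131.1] [274. 187.]
B2 [305.6 115.1] [334.  91.]
B3 [327.6 122.2] [466. 133.]
B4 [324.7 130.4] [448. 183.]
kit z15 [522.4 379.1] [144.8 109.5] 11.75
   [[440.3999938964844, 418.0], [462.70001220703125, 310.79998779296875], [604.5, 340.29998779296875], [582.2000122070312, 447.5]]
handle [503.9 176.7] [91.  12.4] 9.91
   [[458.0, 174.89999389648438], [460.1000061035156, 162.6999969482422], [549.7999877929688, 178.39999389648438], [547.7000122070312, 190.60000610351562]]
padfar [599.1 -74.9] [33.1 34.1] 88.23
   [[581.5, -90.9000015258789], [615.5999755859375, -92.0], [616.5999755859375, -58.900001525878906], [582.5, -57.79999923706055]]
padnear [409.2 -71.9] [57.  57.4] 0.21
   [[380.6000061035156, -43.29999923706055], [380.79998779296875, -100.69999694824219], [437.79998779296875, -100.5], [437.6000061035156, -43.099998474121094]]
jar [720.4 192.3] [59.9 57.5] 0.22
   [[690.4000244140625, 220.89999389648438], [690.5999755859375, 163.5], [750.5, 163.6999969482422], [750.2999877929688, 221.10000610351562]]
piston [353.5 206.3] [78.8 79. ] 0.66
   [[313.70001220703125, 245.3000030517578], [314.6000061035156, 166.3000030517578], [393.3999938964844, 167.1999969482422], [392.5, 246.1999969482422]]
pan [526.1  55.5] [181.9 231.4] 10.02
   [[416.3999938964844, 153.60000610351562], [456.70001220703125, -74.19999694824219], [635.7999877929688, -42.599998474121094], [595.5999755859375, 185.3000030517578]]
can [784.9  -9.3] [44.7 53.9] 0.24
   [[762.5, 17.600000381469727], [762.7000122070312, -36.29999923706055], [807.4000244140625, -36.099998474121094], [807.2000122070312, 17.799999237060547]]
```

View pics/c.png

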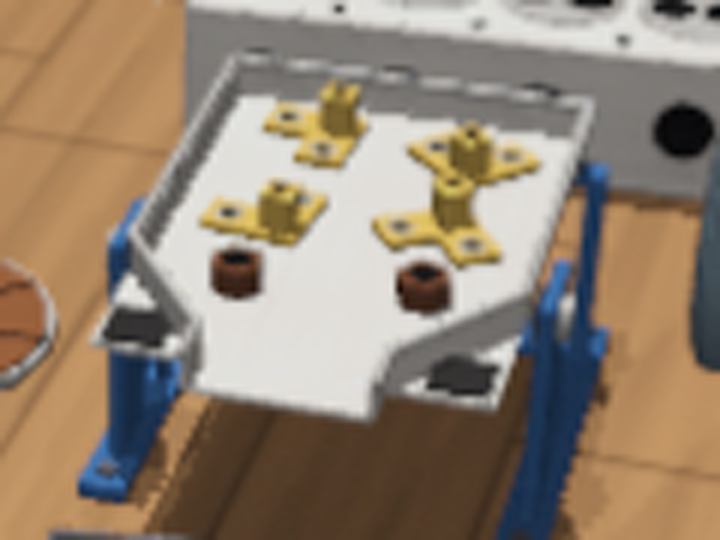

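```bash
cat >> h.py <<'E'
k=4
def hsvup(c):
    up=cv2.resize(c['img'],None,fx=k,fy=k,interpolation=cv2.INTER_CUBIC)
    hsv=cv2.cvtColor(up,cv2.COLOR_RGB2HSV).astype(int);return [hsv[...,i] for i in range(3)]
def boxm(sh,u0,v0,u1,v1):
    b=np.zeros(sh,bool);b[int(v0*k):int(v1*k),int(u0*k):int(u1*k)]=1;return b
def quad(c,m,z,n,pr=True):
    m=m.astype(np.uint8);_,l,s,ce=cv2.connectedComponentsWithStats(m)
    i=1+np.argmax(s[1:,4]);cn,_=cv2.findContours((l==i).astype(np.uint8),cv2.RETR_EXTERNAL,cv2.CHAIN_APPROX_NONE)
    uv=(cn[0][:,0]+.5)/k-.5
    w=plane(c,uv,z)[:,:2]*1000
    r=cv2.minAreaRect(w.astype(np.float32))
    if pr: print(n,np.round(r[0],1),np.round(r[1],1),round(r[2],2),'cen',(plane(c,(ce[i]+.5)/k-.5,z)[0,:2]*1000).round(1))
    return r,uv,w
def proj(c,P):
    T=np.linalg.inv(np.array(c['world_from_camera']));p=T[:3,:3]@np.array(P)+T[:3,3]
    x,y=p[:2]/p[2];s=1+c['k1']*(x*x+y*y);return np.array([c['cx']+c['fx']*x*s,c['cy']+c['fy']*y*s])
E
python3 - <<'E'
from h import *
c=snap('side');H,S,V=hsvup(c);b=lambda *a:boxm(V.shape,*a)
quad(c,(H>50)&(H<85)&(S>80),.015,'side kit')
quad(c,((H<6)|(H>172))&(S>140)&(V>70)&b(250,220,310,250),.042,'side handle')
quad(c,(V<80)&b(266,150,284,160),.155,'side padfar')
quad(c,(V<80)&b(318,156,336,168),.155,'side padnear')
c=snap('top');H,S,V=hsvup(c);b=lambda *a:boxm(V.shape,*a)
quad(c,(V<70)&b(320,230.5,335.5,246),.155,'top padnear')
quad(c,(V<70)&b(314,160,334,178),.155,'top padfar')
E
```

```text
side kit [521.2 386.1] [145.6 119.7] 11.43 cen [520.2 388.9]
side handle [506.1 173.3] [92.4 26.1] 10.85 cen [505.3 173.6]
side padfar [597.6 -76.1] [35.2 39.4] 4.22 cen [597.9 -74.2]
side padnear [415.6 -81.1] [34.4 38.4] 1.14 cen [415.6 -80.1]
top padnear [417.4 -81.7] [38.1 36.9] 0.63 cen [416.4 -80.4]
top padfar [599.2 -74.9] [33.  34.5] 89.14 cen [600.1 -74. ]
```

```bash
cat >> h.py <<'E'
from scipy.spatial.transform import Rotation as R
def pose():
    o=ctrl.get_obs();return np.array(o['eef_pos']),R.from_quat(np.r_[o['eef_rot'][1:],o['eef_rot'][0]])
def Rt(th):
    t=np.radians(th);y=np.array([np.cos(t),np.sin(t),0]);x=np.array([0,0,-1.]);return R.from_matrix(np.c_[x,y,np.cross(x,y)])
def plan(wps,step=.045,dstep=8.5):
    """wps: list of (x,y,z mm, theta deg, claw[,nhold])"""
    p,r=pose();rows=[]
    print('from',(p*1000).round(1),'theta',np.degrees(np.arctan2(r.as_matrix()[1,1],r.as_matrix()[0,1])).round(1))
    for w in wps:
        t=np.array(w[:3])/1e3;rt=Rt(w[3]);d=t-p;dr=(rt*r.inv()).as_rotvec(degrees=True)
        n=max(1,int(np.ceil(max(np.linalg.norm(d)/step,np.linalg.norm(dr)/dstep))))
        for i in range(n):
            tgt=p+d/(n-i) if True else 0; d_loc=r.inv().apply(d/(n-i))
            q=R.from_rotvec(dr/(n-i),degrees=True)
            loc=(r.inv()*q*r).as_rotvec(degrees=True)
            row=[round(float(v),4) for v in d_loc]+[round(float(v),1) for v in loc]
            p=p+r.apply(row[:3]);r=r*R.from_rotvec(row[3:],degrees=True)
            rows.append(row+[w[4]]);d=t-p;dr=(rt*r.inv()).as_rotvec(degrees=True)
        for _ in range(w[5] if len(w)>5 else 0): rows.append([0]*6+[w[4]])
    for i in range(0,len(rows),10): print(str([[(0 if v==0 else v) for v in x] for x in rows[i:i+10]]).replace(' ',''))
E
cat > p.py <<'E'
import sys
from h import *
plan(eval(sys.argv[1]))
E
python3 p.py "[(540,-333,260,-93.3,1),(550,-332.5,260,-93.3,-.2),(550,-332.5,178,-93.3,-.2,1)]"
```

```text
from [ 132.1 -559.6  242.2] theta -76.7
[[-0.0016,-0.0115,-0.0408,1.5,0,0,1],[-0.0016,-0.0126,-0.0405,1.5,0,0,1],[-0.0016,-0.0137,-0.0402,1.5,0,0,1],[-0.0016,-0.0147,-0.0398,1.5,0,0,1],[-0.0016,-0.0157,-0.0394,1.5,0,0,1],[-0.0016,-0.0168,-0.039,1.5,0,0,1],[-0.0016,-0.0178,-0.0385,1.5,0,0,1],[-0.0016,-0.0188,-0.038,1.5,0,0,1],[-0.0016,-0.0197,-0.0375,1.5,0,0,1],[-0.0017,-0.0207,-0.037,1.5,0,0,1]]
[[-0.0016,-0.0217,-0.0365,1.6,0,0,1],[0,-0.0011,-0.0099,0,0,0,-0.2],[0.041,0,0,0,0,0,-0.2],[0.041,0,0,0,0,0,-0.2],[0,0,0,0,0,0,-0.2]]
```

>>> drive_tool(
  increments=[
    [-0.0016,-0.0115,-0.0408,1.5,0,0,0.2],
    [-0.0016,-0.0126,-0.0405,1.5,0,0,-0.2],
    [-0.0016,-0.0137,-0.0402,1.5,0,0,-0.2],
    [-0.0016,-0.0147,-0.0398,1.5,0,0,-0.2],
    [-0.0016,-0.0157,-0.0394,1.5,0,0,-0.2],
    [-0.0016,-0.0168,-0.039,1.5,0,0,-0.2],
    [-0.0016,-0.0178,-0.0385,1.5,0,0,-0.2],
    [-0.0016,-0.0188,-0.038,1.5,0,0,-0.2],
    [-0.0016,-0.0197,-0.0375,1.5,0,0,-0.2],
    [-0.0017,-0.0207,-0.037,1.5,0,0,-0.2],
  ],
)

```text
time_s: 1.7
eef_pos: [0.5041, -0.3529, 0.2585]
eef_rot: [-0.011, 0.707, -0.011, -0.707]
wrist_force: [-0.1, -1.9, -0.4]
opening: 0.396
```

>>> drive_tool(
  increments=[
    [-0.0016,-0.0217,-0.0365,1.6,0,0,-0.2],
    [0,-0.0011,-0.0099,0,0,0,-0.2],
    [0,0,0,0,0,0,-0.2],
  ],
)

```text
time_s: 2.08
eef_pos: [0.5501, -0.3325, 0.2597]
eef_rot: [0.02, -0.707, 0.02, 0.707]
wrist_force: [-0.4, 0.1, 0.1]
opening: 0.402
```

```bash
python3 - <<'E'
from h import *
c=snap('top','t1.png');c=snap('side');im=cv2.cvtColor(c['img'],cv2.COLOR_RGB2BGR)
cv2.imwrite('pics/s1.png',cv2.resize(im[40:190,240:400],None,fx=5,fy=4,interpolation=cv2.INTER_CUBIC))
o=ctrl.get_obs();print(o['time_s'],o['opening'],pose()[0])
E
python3 p.py "[(550,-332.5,178,-93.3,-.2,1)]"
```

```text
2.175 0.4010591102843096 [ 0.54907735 -0.33318332  0.25971034]
from [ 549.1 -333.2  259.7] theta -93.4
[[0.0409,-0.0004,-0.0005,0,0,0,-0.2],[0.0408,-0.0003,-0.0004,-0.1,0,0,-0.2],[0,0,0,0,0,0,-0.2]]
```

View pics/s1.png

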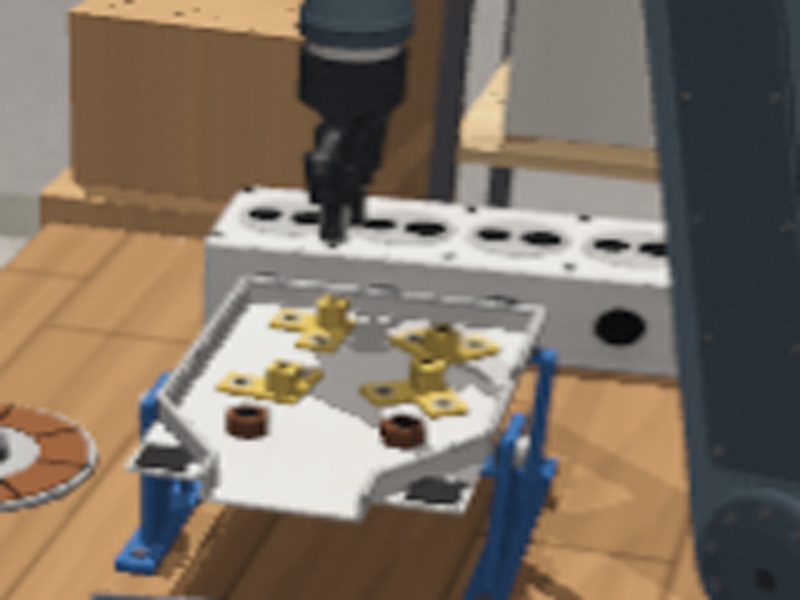

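View pics/t1.png

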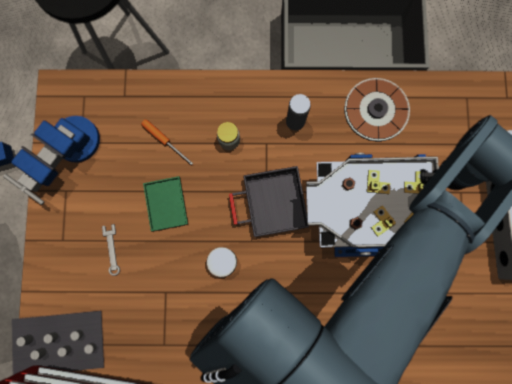

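>>> drive_tool(
  increments=[
    [0.041,0,0,0,0,0,-0.2],
    [0.041,0,0,0,0,0,-0.2],
    [0,0,0,0,0,0,-1],
    [0,0,0,0,0,0,-1],
    [0,0,0,0,0,0,-1],
  ],
)

```text
time_s: 2.8
eef_pos: [0.5507, -0.3336, 0.1804]
eef_rot: [-0.02, 0.708, -0.021, -0.706]
wrist_force: [0.1, 0.4, -1.7]
opening: 0.217
```

>>> drive_tool(
  increments=[
    [0,0,0,0,0,0,-1],
    [-0.03,0,0,0,0,0,-1],
    [-0.05,0,0,0,0,0,-1],
    [-0.03,0,0,0,0,0,-1],
    [0,0,0,0,0,0,-1],
  ],
)

```text
time_s: 3.42
eef_pos: [0.5513, -0.3336, 0.292]
eef_rot: [-0.019, 0.709, -0.022, -0.705]
wrist_force: [0.3, 0.2, -2.7]
opening: 0.217
```

Run:
```python
from h import *
c=snap('side');im=cv2.cvtColor(c['img'],cv2.COLOR_RGB2BGR)
cv2.imwrite('pics/s2.png',cv2.resize(im[40:190,240:400],None,fx=5,fy=4,interpolation=cv2.INTER_CUBIC))
o=ctrl.get_obs();print(o['time_s'],o['opening'],pose()[0])
```

```text
3.475 0.2183315202426604 [ 0.55040807 -0.33280471  0.28911034]
```

View pics/s2.png

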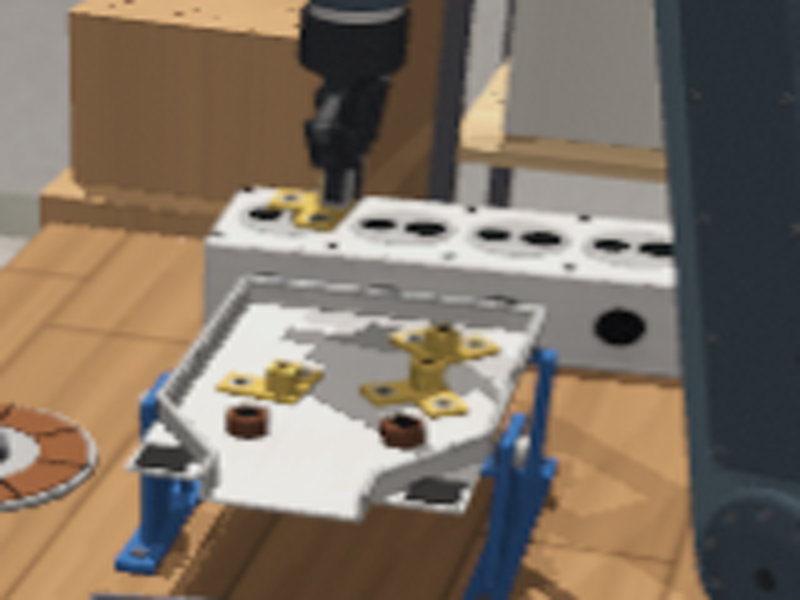

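```bash
python3 p.py "[(520,-200,270,-93.3,-1),(545,350,240,-78.3,-1),(544.6,351.1,90,-78.3,-1,2)]"
```

```text
from [ 550.4 -332.8  289.1] theta -93.3
[[0.0047,-0.0327,0.0095,0,0,0,-1],[0.0047,-0.0327,0.0095,0,0,0,-1],[0.0047,-0.0327,0.0095,0,-0.1,0,-1],[0.0047,-0.0328,0.0096,0,0,-0.1,-1],[0.0023,-0.0423,0.0005,-1.2,0,0,-1],[0.0023,-0.0424,-0.0004,-1.2,0,0,-1],[0.0023,-0.0423,-0.0012,-1.1,0,0,-1],[0.0023,-0.0423,-0.0021,-1.2,0,0,-1],[0.0023,-0.0422,-0.0029,-1.1,0,0,-1],[0.0023,-0.0422,-0.0038,-1.2,0,0,-1]]
[[0.0023,-0.0421,-0.0046,-1.1,0,0,-1],[0.0023,-0.042,-0.0055,-1.2,0,0,-1],[0.0023,-0.0419,-0.0063,-1.1,0,0,-1],[0.0023,-0.0417,-0.0071,-1.2,0,0,-1],[0.0023,-0.0416,-0.008,-1.1,0,0,-1],[0.0024,-0.0414,-0.0088,-1.2,0,0,-1],[0.0023,-0.0413,-0.0097,-1.1,0,0,-1],[0.0375,-0.0003,0.0001,0,0,0,-1],[0.0375,-0.0003,0,0,0,0,-1],[0.0375,-0.0003,0.0001,0,0,0,-1]]
[[0.0375,-0.0003,0,0,0,0,-1],[0,0,0,0,0,0,-1],[0,0,0,0,0,0,-1]]
```

>>> drive_tool(
  increments=[
    [0.0047,-0.0327,0.0095,0,0,0,-1],
    [0.0047,-0.0327,0.0095,0,0,0,-1],
    [0.0047,-0.0327,0.0095,0,-0.1,0,-1],
    [0.0047,-0.0328,0.0096,0,0,-0.1,-1],
    [0.0023,-0.0423,0.0005,-1.2,0,0,-1],
    [0.0023,-0.0424,-0.0004,-1.2,0,0,-1],
    [0.0023,-0.0423,-0.0012,-1.1,0,0,-1],
    [0.0023,-0.0423,-0.0021,-1.2,0,0,-1],
    [0.0023,-0.0423,-0.0029,-1.1,0,0,-1],
    [0.0023,-0.0422,-0.0038,-1.2,0,0,-1],
  ],
)

```text
time_s: 4.72
eef_pos: [0.5297, 0.0558, 0.2533]
eef_rot: [-0.022, -0.705, -0.024, 0.709]
wrist_force: [0.8, 0.5, -1.5]
opening: 0.214
```

>>> drive_tool(
  increments=[
    [0.0023,-0.0421,-0.0046,-1.1,0,0,-1],
    [0.0023,-0.042,-0.0055,-1.2,0,0,-1],
    [0.0023,-0.0419,-0.0063,-1.1,0,0,-1],
    [0.0023,-0.0417,-0.0071,-1.2,0,0,-1],
    [0.0023,-0.0416,-0.008,-1.1,0,0,-1],
    [0.0024,-0.0414,-0.0088,-1.2,0,0,-1],
    [0.0023,-0.0413,-0.0097,-1.1,0,0,-1],
    [0.0375,-0.0003,0.0001,0,0,0,-1],
    [0.0375,-0.0003,0,0,0,0,-1],
    [0.0375,-0.0003,0.0001,0,0,0,-1],
  ],
)

```text
time_s: 5.98
eef_pos: [0.5421, 0.3511, 0.1237]
eef_rot: [-0.072, -0.702, -0.072, 0.705]
wrist_force: [-0.2, -0.3, -0.5]
opening: 0.219
```

>>> drive_tool(
  increments=[
    [0.0375,-0.0003,0,0,0,0,-1],
    [0,0,0,0,0,0,-1],
    [0,0,0,0,0,0,-1],
  ],
)

```text
time_s: 6.35
eef_pos: [0.5439, 0.3519, 0.0904]
eef_rot: [-0.071, -0.703, -0.073, 0.704]
wrist_force: [1.4, -0.1, -1.6]
opening: 0.22
```

Run:
```python
from h import *
c=snap('side');im=cv2.cvtColor(c['img'],cv2.COLOR_RGB2BGR)
cv2.imwrite('pics/s3.png',cv2.resize(im[180:330,190:340],None,fx=5,fy=4,interpolation=cv2.INTER_CUBIC))
c=snap('top');im=cv2.cvtColor(c['img'],cv2.COLOR_RGB2BGR)
cv2.imwrite('pics/t3.png',cv2.resize(im[150:260,120:250],None,fx=5,fy=5,interpolation=cv2.INTER_CUBIC))
o=ctrl.get_obs();print(o['time_s'],o['opening'],pose()[0])
plan([(544.6,351.1,90,-78.3,-1)])
```

```text
6.45 0.21931313434654484 [0.54503086 0.35236465 0.09208165]
from [545.  352.4  92.1] theta -78.3
[[0.0021,0.0012,0.0007,0,-0.1,0.2,-1]]
```

View pics/s3.png

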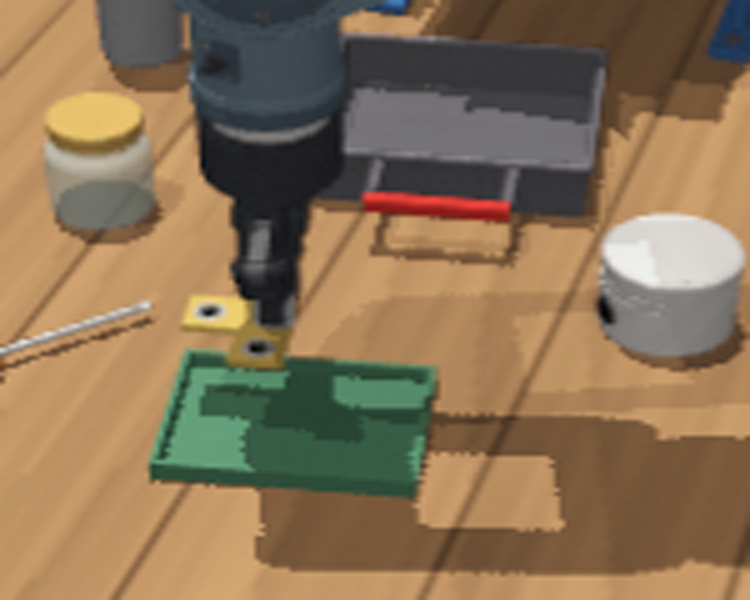

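View pics/t3.png

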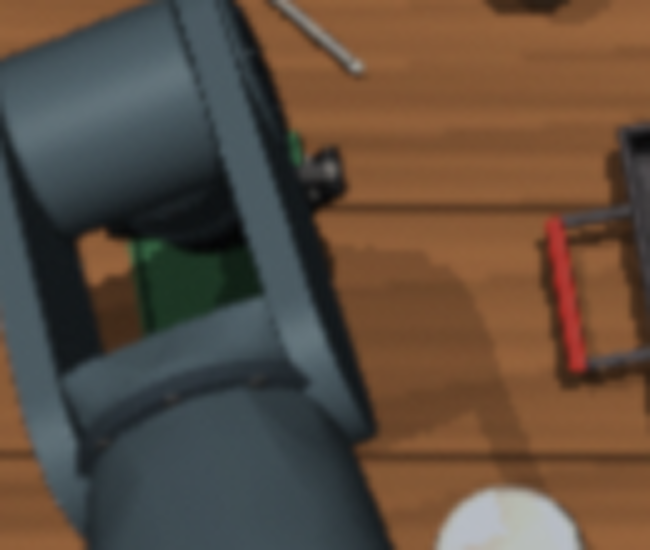

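Run:
```python
from h import *
c=snap('side')
for uv in((231.6,257.4),(241.2,266.1)): print(plane(c,uv,.0715)[0]*1000)
for P in((.576,.358,.0715),(.538,.383,.0715)): print(proj(c,P))
# kit outer rim corners pred
e=np.radians(11.7);cx,cy=.5215,.379
for x,y in((-73,-55),(73,-55),(73,55),(-73,55)):
    X=cx+(x*np.cos(e)-y*np.sin(e))/1e3;Y=cy+(x*np.sin(e)+y*np.cos(e))/1e3
    q=proj(c,(X,Y,.015));print(x,y,(q-[190,180]+.5)*[5,4])
```

```text
[582.02747044 353.44510176  71.5       ]
[544.71081655 377.00761468  71.5       ]
[233.02603772 258.96035265]
[242.74469142 268.13998572]
-73 -55 [439.38675482 366.25413038]
73 -55 [187.47324404 349.507778  ]
73 55 [151.84588427 464.21367989]
-73 55 [420.1445265  483.41855276]
```

Run:
```python
from h import *
c=snap('side');im=cv2.cvtColor(c['img'],cv2.COLOR_RGB2BGR)
cv2.imwrite('pics/s4.png',cv2.resize(im[210:280,220:275],None,fx=8,fy=8,interpolation=cv2.INTER_CUBIC))
W=world(c)
H,S,V=cv2.split(cv2.cvtColor(c['img'],cv2.COLOR_RGB2HSV))
m=(H>18)&(H<38)&(S>90)&(V>90);m[:240]=0;m[:,:220]=0
print(m.sum(),np.median(W[m],0),W[m][:,2].std())
H,S,V=hsvup(c)
Y=((H>16)&(H<38)&(S>90)&(V>80)&boxm(V.shape,220,245,260,280)).astype(np.uint8)
cn,_=cv2.findContours(Y,cv2.RETR_EXTERNAL,cv2.CHAIN_APPROX_NONE);cn=max(cn,key=len)
hm=np.zeros_like(Y);cv2.drawContours(hm,[cv2.convexHull(cn)],-1,1,-1)
D=(V<90)&(hm>0)
for ce,ar,_,mm in fc(c,D,.07,15):
    uv=(ce+.5)/k-.5;print(uv.round(2),ar,[(plane(c,uv,z)[0]*1000).round(1) for z in(.0715,.0755)])
o=ctrl.get_obs();print(o['eef_pos'])
for z in (.08,.09): print(z,(proj(c,np.r_[o['eef_pos'][:2],z])-[220,210]+.5)*8)
```

```text
211 [0.5552573  0.37017884 0.07812546] 0.07031625199470191
[242.8  258.69] 338 [array([550.6, 348.5,  71.5]), array([549.1, 352.3,  75.5])]
[230.89 256.86] 62 [array([584.7, 352.1,  71.5]), array([583. , 355.9,  75.5])]
[240.67 266.01] 173 [array([546.2, 377.1,  71.5]), array([544.7, 380.9,  75.5])]
[230.21 271.28] 374 [array([566. , 404.8,  71.5]), array([564.3, 408.4,  75.5])]
[248.84 270.81] 461 [array([518.9, 387.3,  71.5]), array([517.5, 391. ,  75.5])]
[239.11 271.42] 21 [array([543. , 397.7,  71.5]), array([541.5, 401.4,  75.5])]
[233.58 276.36] 20 [array([550.5, 419.5,  71.5]), array([549. , 423.1,  75.5])]
[0.54496143 0.35234332 0.09214687]
0.08 [197.22585726 386.66967123]
0.09 [196.45070659 365.45642003]
```

View pics/s4.png

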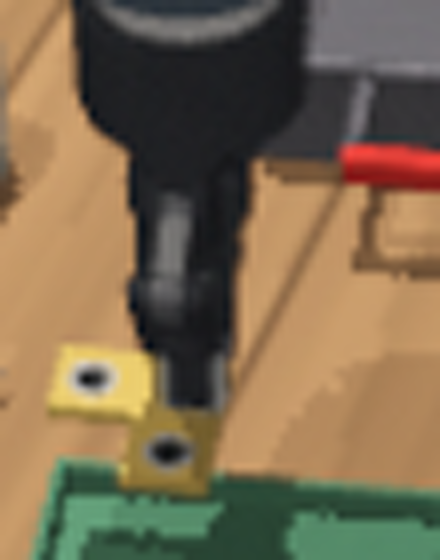

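Run:
```python
from h import *
c=snap('side')
print(proj(c,(.5495,-.333,.249)))
for z in (.269,.276):
  for uv in((297.2,89.1),(303.2,94.1)): print(z,plane(c,uv,z)[0]*1000)
c=snap('top');H,S,V=hsvup(c);b=lambda *a:boxm(V.shape,*a)
```

```text
[306.97573398  98.61174524]
0.269 [ 593.97614683 -358.82903984  269.        ]
0.269 [ 562.12268622 -323.63584253  269.        ]
0.276 [ 590.12567964 -343.5882221   276.        ]
0.276 [ 558.57251627 -308.72680726  276.        ]
```

```bash
python3 p.py "[(540.7,350.6,36,-78.3,-1,1)]"
```

```text
from [544.6 352.2  91.6] theta -78.3
[[0.0278,0.0005,0.0021,0,0,0.1,-1],[0.0278,0.0004,0.0021,0,-0.1,0,-1],[0,0,0,0,0,0,-1]]
```

>>> drive_tool(
  increments=[
    [0.0278,0.001,0.0021,0,0,0,-1],
    [0.0278,0.0005,0.0021,0,0,0,-1],
    [0,0,0,0,0,0,-1],
  ],
)

```text
time_s: 7.02
eef_pos: [0.538, 0.3488, 0.0326]
eef_rot: [-0.072, -0.701, -0.072, 0.706]
wrist_force: [0.2, -0.2, -1.2]
opening: 0.222
```

```bash
cat > look.py <<'E'
import sys
from h import *
name,fn,u0,v0,u1,v1,f=sys.argv[1],sys.argv[2],*map(int,sys.argv[3:8])
c=snap(name);im=cv2.cvtColor(c['img'],cv2.COLOR_RGB2BGR)
cv2.imwrite('pics/'+fn,cv2.resize(im[v0:v1,u0:u1],None,fx=f,fy=f,interpolation=cv2.INTER_CUBIC))
o=ctrl.get_obs();print(o['time_s'],o['opening'].round(3),(pose()[0]*1000).round(1),o['wrist_force'].round(1))
E
python3 look.py side s5.png 215 230 285 305 8
```

```text
Traceback (most recent call last):
  File "look.py", line 6, in <module>
    o=ctrl.get_obs();print(o['time_s'],o['opening'].round(3),(pose()[0]*1000).round(1),o['wrist_force'].round(1))
                                       ^^^^^^^^^^^^^^^^^^
AttributeError: 'float' object has no attribute 'round'
```

View pics/s5.png

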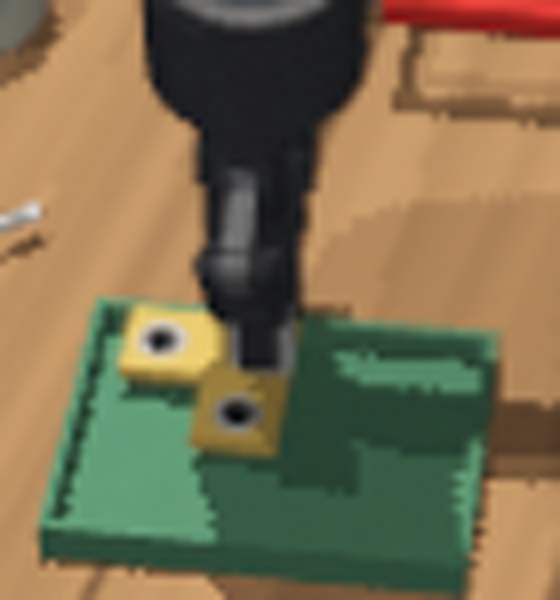

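```bash
sed -i "s/o\['opening'\].round(3)/round(o['opening'],3)/" look.py
python3 - <<'E'
from h import *
c=snap('side')
e=np.radians(11.7);Rk=np.array([[np.cos(e),np.sin(e)],[-np.sin(e),np.cos(e)]])
for z in (.012,.016,.021):
  for uv in((234.9,271.9),(244.3,280.9)):
    p=plane(c,uv,z)[0]*1000; print(z,p[:2].round(1),(Rk@(p[:2]-[521.5,379])).round(1))
o=ctrl.get_obs();print(o['eef_pos'],(Rk@(o['eef_pos'][:2]*1000-[521.5,379])).round(1))
E
```

```text
0.012 [576.4 348.9] [ 47.6 -40.7]
0.012 [538.7 373.3] [15.7 -9.1]
0.016 [574.8 352.5] [ 46.8 -36.8]
0.016 [537.3 376.9] [15.1 -5.3]
0.021 [572.9 357. ] [ 45.8 -31.9]
0.021 [535.6 381.3] [14.2 -0.6]
[0.54050932 0.34991589 0.03551361] [ 12.7 -32.3]
```

>>> drive_tool(
  increments=[
    [0.004,0,-0.0025,0,0,0,-1],
    [0.003,0,0,0,0,0,-1],
    [0,0,0,0,0,0,-1],
  ],
)

```text
time_s: 7.5
eef_pos: [0.5424, 0.3502, 0.0277]
eef_rot: [-0.071, -0.703, -0.073, 0.704]
wrist_force: [0.7, -0.2, -0.6]
opening: 0.218
```

>>> drive_tool(
  increments=[
    [0.003,0,0,0,0,0,-1],
    [0,0,0,0,0,0,-1],
  ],
)

```text
time_s: 7.75
eef_pos: [0.5421, 0.3501, 0.0243]
eef_rot: [-0.071, -0.703, -0.073, 0.704]
wrist_force: [-0.4, -0.5, -2.7]
opening: 0.215
```

>>> drive_tool(
  increments=[
    [0.002,0,0,0,0,0,-1],
    [0,0,0,0,0,0,-1],
  ],
)

```text
time_s: 8.0
eef_pos: [0.5424, 0.3502, 0.024]
eef_rot: [-0.071, -0.703, -0.073, 0.704]
wrist_force: [-4.5, -1.6, 9.5]
opening: 0.22
```

>>> drive_tool(
  increments=[
    [0.002,0,0,0,0,0,-1],
    [0,0,0,0,0,0,-1],
  ],
)

```text
time_s: 8.25
eef_pos: [0.5424, 0.3503, 0.024]
eef_rot: [-0.072, -0.703, -0.073, 0.704]
wrist_force: [-11.6, -5.4, 23.2]
opening: 0.217
```

>>> drive_tool(
  increments=[
    [-0.004,0,0,0,0,0,-1],
    [0,0,0,0,0,0,-0.3],
    [0,0,0,0,0,0,-0.2],
    [0,0,0,0,0,0,-0.2],
  ],
)

```text
time_s: 8.75
eef_pos: [0.5431, 0.3509, 0.0252]
eef_rot: [0.071, 0.704, 0.073, -0.703]
wrist_force: [-0.3, 2.7, 5.9]
opening: 0.401
```

>>> drive_tool(
  increments=[
    [-0.05,0,0,0,0,0,-0.2],
    [-0.05,0,0,0,0,0,-0.2],
    [-0.05,0,0,0,0,0,-0.2],
    [-0.05,0.03,0,0,0,0,-0.2],
    [0,0.05,0,0,0,0,-0.2],
    [0,0.05,0,0,0,0,-0.2],
    [0,0.05,0,0,0,0,-0.2],
  ],
)

```text
time_s: 9.62
eef_pos: [0.579, 0.1718, 0.2236]
eef_rot: [-0.072, -0.703, -0.073, 0.704]
wrist_force: [1.3, 0.4, -0.4]
opening: 0.401
```

```bash
cat >> h.py <<'E'
def brackets(c,zf,box):
    """holes of brackets; zf = floor height under bracket"""
    H,S,V=hsvup(c)
    Y=((H>16)&(H<38)&(S>90)&(V>90)&boxm(V.shape,*box)).astype(np.uint8)
    n,l,s,ce=cv2.connectedComponentsWithStats(Y);res=[]
    for i in range(1,n):
        if s[i,4]<800: continue
        cn,_=cv2.findContours((l==i).astype(np.uint8),cv2.RETR_EXTERNAL,cv2.CHAIN_APPROX_NONE)
        hm=np.zeros_like(Y);cv2.drawContours(hm,[cv2.convexHull(cn[0])],-1,1,-1)
        D=(V<85)&(hm>0)&(S<110)
        for ce_,ar,_,m in fc(c,D,.1,15):
            uv=(ce_+.5)/k-.5
            res.append(uv);print('hole px',uv.round(2),ar,'top',(plane(c,uv,zf+.03)[0,:2]*1000).round(1),'plate',(plane(c,uv,zf+.006)[0,:2]*1000).round(1))
        print('--')
    return res
def kit(c,xy,ctr=(522.4,379.1)):
    e=np.radians(11.7);Rk=np.array([[np.cos(e),np.sin(e)],[-np.sin(e),np.cos(e)]])
    return (Rk@(np.array(xy)-ctr)).round(1)
E
python3 look.py top t6.png 135 165 200 240 9
python3 - <<'E'
from h import *
c=snap('top');brackets(c,.003,(140,170,195,240))
H,S,V=hsvup(c);quad(c,((H>50)&(H<85)&(S>80))|((H>16)&(H<38)&(S>90)&boxm(V.shape,140,170,195,240)),.015,'kit')
E
```

```text
9.675 0.395 [580.5 165.9 223.4] [ 1.6 -3.   0.7]
hole px [173.35 184.57] 63 top [575.9 353.1] plate [579.7 357.5]
hole px [173.74 193.89] 63 top [548.2 351.1] plate [551.5 355.4]
hole px [164.65 197.1 ] 63 top [538.6 377.4] plate [541.8 382.3]
--
kit [523.3 379.7] [151.5 115.9] 11.72 cen [514.3 383.6]
```

View pics/t6.png

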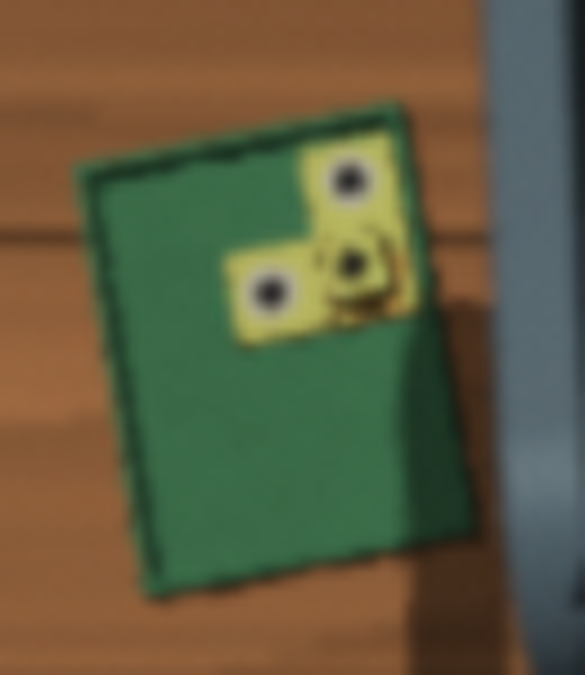

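```bash
python3 - <<'E'
from h import *
c=snap('top');cv2.imwrite('pics/t7.png',cv2.cvtColor(c['img'],cv2.COLOR_RGB2BGR));brackets(c,.152,(310,165,440,240))
E
python3 p.py "[(500,0,250,34.3-90,-.2),(457.5,-240.2,240,34.3-90,-.2),(457.5,-240.2,176,34.3-90,-.2,1)]"
```

```text
hole px [373.68 174.45] 76 top [ 581.6 -201.2] plate [ 585.9 -207.1]
hole px [375.   184.75] 76 top [ 554.1 -203.8] plate [ 557.9 -209.7]
hole px [384.73 187.42] 74 top [ 547.1 -229.1] plate [ 550.8 -235.5]
--
hole px [419.31 211.53] 87 top [ 483.9 -317.1] plate [ 486.4 -325.2]
hole px [414.72 219.92] 100 top [ 462.  -304.1] plate [ 464.1 -312. ]
hole px [421.28 228.62] 89 top [ 439.5 -320.1] plate [ 441.1 -328.3]
--
hole px [380.53 211.81] 79 top [ 482.8 -215.8] plate [ 485.3 -222. ]
hole px [390.26 221.19] 89 top [ 458.5 -240.3] plate [ 460.5 -246.9]
hole px [378.12 228.56] 77 top [ 439.3 -208.1] plate [ 440.9 -214.1]
--
from [579.5 170.9 223.4] theta -78.6
[[-0.0053,0.0303,0.0224,-4.6,0,0,-0.2],[-0.0053,0.0285,0.0247,-4.6,0,0,-0.2],[-0.0053,0.0264,0.0269,-4.6,0,0,-0.2],[-0.0053,0.0241,0.029,-4.5,0.1,0.1,-0.2],[-0.0053,0.0218,0.0308,-4.6,0,0,-0.2],[0.0016,0.0291,0.0284,0,0,0,-0.2],[0.0017,0.029,0.0284,0,0,0,-0.2],[0.0016,0.0291,0.0284,0,0,0,-0.2],[0.0017,0.029,0.0285,0,0,0,-0.2],[0.0016,0.0291,0.0284,0,0,0,-0.2]]
[[0.0017,0.029,0.0285,0,0,0,-0.2],[0.032,0,0,0,0,0,-0.2],[0.032,0.0001,-0.0001,0,0,0,-0.2],[0,0,0,0,0,0,-0.2]]
```

View pics/t7.png

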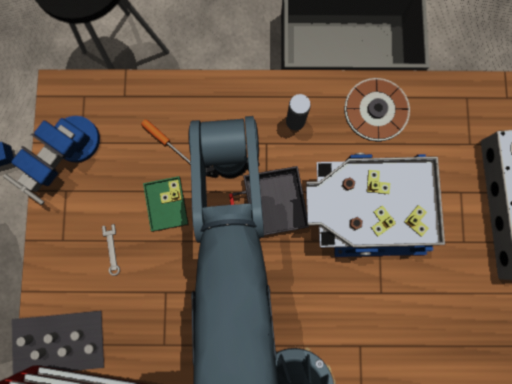

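>>> drive_tool(
  increments=[
    [-0.0053,0.0303,0.0224,-4.6,0,0,-0.2],
    [-0.0053,0.0285,0.0247,-4.6,0,0,-0.2],
    [-0.0053,0.0264,0.0269,-4.6,0,0,-0.2],
    [-0.0053,0.0241,0.029,-4.5,0.1,0.1,-0.2],
    [-0.0053,0.0218,0.0308,-4.6,0,0,-0.2],
    [0.0016,0.0291,0.0284,0,0,0,-0.2],
    [0.0017,0.029,0.0284,0,0,0,-0.2],
    [0.0016,0.0291,0.0284,0,0,0,-0.2],
    [0.0017,0.029,0.0285,0,0,0,-0.2],
    [0.0016,0.0291,0.0284,0,0,0,-0.2],
  ],
)

```text
time_s: 11.02
eef_pos: [0.4658, -0.1982, 0.2416]
eef_rot: [0.21, 0.675, 0.211, -0.675]
wrist_force: [-0.1, 0.1, 0.3]
opening: 0.402
```

>>> drive_tool(
  increments=[
    [0.0017,0.029,0.0285,0,0,0,-0.2],
    [0,0,0,0,0,0,-0.2],
    [0,0,0,0,0,0,-0.2],
  ],
)

```text
time_s: 11.4
eef_pos: [0.459, -0.2371, 0.2398]
eef_rot: [0.21, 0.675, 0.211, -0.675]
wrist_force: [0.8, 0.8, -0.5]
opening: 0.402
```

```bash
python3 p.py "[(457.5,-240.2,182,34.3-90,-.2,1)]"
```

```text
from [ 459.  -237.1  239.8] theta -55.4
[[0.0289,0.0009,0.0015,0.2,0,0.1,-0.2],[0.0289,0.0009,0.0016,0.1,-0.1,0,-0.2],[0,0,0,0,0,0,-0.2]]
```

Squeeze along one axis, release, turn 90°, squeeze again.

>>> drive_tool(
  increments=[
    [0.029,0.0009,0.0015,0.2,0,0,-0.2],
    [0.029,0.0009,0.0016,0.2,0,0,-0.2],
    [0,0,0,0,0,0,-0.2],
    [0,0,0,0,0,0,-1],
    [0,0,0,0,0,0,-1],
    [0,0,0,0,0,0,-1],
    [0,0,0,0,0,0,-0.2],
    [0,0,0,0,0,0,-0.2],
  ],
)

```text
time_s: 12.4
eef_pos: [0.4574, -0.2414, 0.1826]
eef_rot: [0.208, 0.676, 0.208, -0.675]
wrist_force: [0.1, 0.3, 1.0]
opening: 0.401
```

>>> drive_tool(
  increments=[
    [0,0,0,10,0,0,-0.2],
    [0,0,0,10,0,0,-0.2],
    [0,0,0,10,0,0,-0.2],
    [0,0,0,10,0,0,-0.2],
    [0,0,0,10,0,0,-0.2],
    [0,0,0,10,0,0,-0.2],
    [0,0,0,10,0,0,-0.2],
    [0,0,0,10,0,0,-0.2],
    [0,0,0,10,0,0,-0.2],
    [0,0,0,0,0,0,-0.2],
  ],
)

```text
time_s: 13.65
eef_pos: [0.4573, -0.2414, 0.1823]
eef_rot: [-0.331, 0.625, -0.33, -0.625]
wrist_force: [0.6, 0.2, -0.5]
opening: 0.396
```

>>> drive_tool(
  increments=[
    [0,0,0,0,0,0,-1],
    [0,0,0,0,0,0,-1],
    [0,0,0,0,0,0,-1],
    [0,0,0,0,0,0,-1],
  ],
)

```text
time_s: 14.15
eef_pos: [0.4575, -0.2414, 0.1826]
eef_rot: [-0.331, 0.625, -0.33, -0.625]
wrist_force: [-0.6, 0.7, 3.9]
opening: 0.21
```

```bash
python3 p.py "[(457.5,-241.3,260,-145.8,-1),(500,0,260,-150,-1),(479,337.5,200,-168.3,-1),(479,337.5,60,-168.3,-1,2)]"
```

```text
from [ 457.5 -241.4  182.6] theta -145.8
[[-0.0387,-0.0001,0.0001,0,0,0,-1],[-0.0387,-0.0001,0,0,0,0.1,-1],[0,-0.0285,0.0293,0.7,0,0,-1],[0,-0.0281,0.0296,0.7,0,0,-1],[0,-0.0277,0.03,0.7,0,0,-1],[0,-0.0274,0.0303,0.7,0,0,-1],[0,-0.027,0.0306,0.7,0,0,-1],[-0.0001,-0.0266,0.031,0.7,0,0,-1],[0.0075,-0.0188,0.0378,2.3,0,0,-1],[0.0075,-0.0173,0.0386,2.3,0,0,-1]]
[[0.0075,-0.0157,0.0392,2.3,0,0,-1],[0.0075,-0.0142,0.0398,2.3,0,0,-1],[0.0075,-0.0125,0.0404,2.3,0,0,-1],[0.0075,-0.0109,0.0408,2.3,0,0,-1],[0.0075,-0.0093,0.0413,2.3,0,0,-1],[0.0074,-0.0076,0.0416,2.2,0,0,-1],[0.035,0,0,0,0,0,-1],[0.035,0,0,0,0,0,-1],[0.035,0,0,0,0,0,-1],[0.035,-0.0001,0,0,0,0,-1]]
[[0,0,0,0,0,0,-1],[0,0,0,0,0,0,-1]]
```

>>> drive_tool(
  increments=[
    [-0.0387,0,0,0,0,0,-1],
    [-0.0387,0,0,0,0,0,-1],
    [0,-0.0285,0.0293,0.7,0,0,-1],
    [0,-0.0281,0.0296,0.7,0,0,-1],
    [0,-0.0277,0.03,0.7,0,0,-1],
    [0,-0.0274,0.0303,0.7,0,0,-1],
    [0,-0.027,0.0306,0.7,0,0,-1],
    [0,-0.0266,0.031,0.7,0,0,-1],
    [0.0075,-0.0188,0.0378,2.3,0,0,-1],
    [0.0075,-0.0173,0.0386,2.3,0,0,-1],
  ],
)

```text
time_s: 15.4
eef_pos: [0.494, 0.0857, 0.2441]
eef_rot: [0.379, -0.597, 0.378, 0.598]
wrist_force: [1.6, 0.3, -1.7]
opening: 0.212
```

>>> drive_tool(
  increments=[
    [0.0075,-0.0157,0.0392,2.3,0,0,-1],
    [0.0075,-0.0142,0.0398,2.3,0,0,-1],
    [0.0075,-0.0125,0.0404,2.3,0,0,-1],
    [0.0075,-0.0109,0.0408,2.3,0,0,-1],
    [0.0075,-0.0093,0.0413,2.3,0,0,-1],
    [0.0074,-0.0076,0.0416,2.2,0,0,-1],
    [0.035,0,0,0,0,0,-1],
    [0.035,0,0,0,0,0,-1],
    [0.035,0,0,0,0,0,-1],
    [0.035,0,0,0,0,0,-1],
  ],
)

```text
time_s: 16.65
eef_pos: [0.4891, 0.2958, 0.0577]
eef_rot: [0.441, -0.546, 0.409, 0.584]
wrist_force: [0.2, 0.1, -1.7]
opening: 0.21
```

>>> drive_tool(
  increments=[
    [0,0,0,0,0,0,-1],
    [0,0,0,0,0,0,-1],
  ],
)

```text
time_s: 16.9
eef_pos: [0.4897, 0.2965, 0.0602]
eef_rot: [0.441, -0.546, 0.408, 0.584]
wrist_force: [-0.1, -0.1, -2.0]
opening: 0.214
```

```bash
python3 look.py side s8.png 215 220 290 295 8; python3 p.py "[(479,337.5,36,-168.3,-1,2)]"
```

```text
16.95 0.212 [490.2 296.7  60.8] [ 0.2 -0.1 -1.8]
from [490.2 296.7  60.8] theta -163.8
[[0.0139,-0.0002,0.0202,2.2,2.0,0.1,-1],[0.0131,0.0005,0.0207,2.3,2.0,0.1,-1],[0,0,0,0,0,0,-1],[0,0,0,0,0,0,-1]]
```

View pics/s8.png

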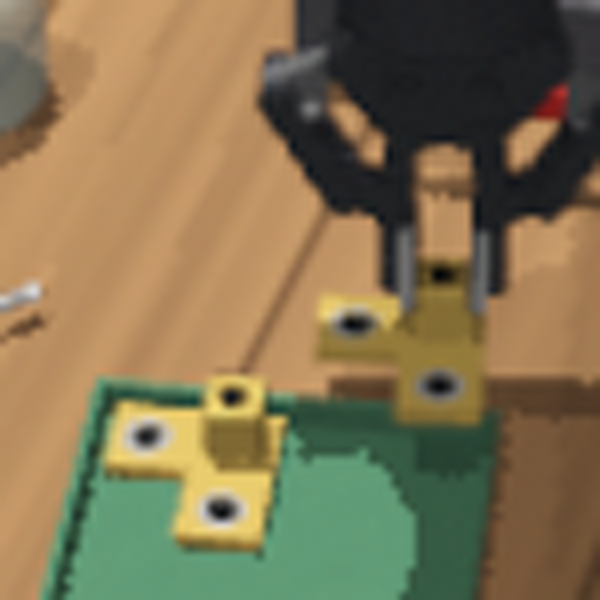

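```bash
python3 p.py "[(498,300,130,-160,-1),(498,350,130,-80,-1),(498.4,406.9,100,11.7,-1,2)]"
```

```text
from [490.2 296.7  60.8] theta -163.8
[[-0.0345,-0.0044,0.0029,-1.9,2.0,0.3,-1],[-0.0345,-0.0043,0.0016,-1.9,2.0,0.2,-1],[0,-0.0017,0.0047,-8.0,0,0,-1],[0,-0.0024,0.0044,-8.0,0,0,-1],[0,-0.0029,0.004,-8.0,0,0,-1],[0,-0.0035,0.0036,-8.0,0,0,-1],[0,-0.0039,0.0031,-8.0,0,0,-1],[0,-0.0043,0.0025,-8.0,0,0,-1],[0,-0.0047,0.0019,-8.0,0,0,-1],[0,-0.0049,0.0012,-8.0,0,0,-1]]
[[0,-0.0049,0.0005,-8.0,0,0,-1],[0,-0.005,-0.0002,-8.0,0,0,-1],[0.0027,-0.0051,-0.0009,-8.3,0,0,-1],[0.0027,-0.0049,-0.0017,-8.3,0,0,-1],[0.0027,-0.0046,-0.0023,-8.3,0,0,-1],[0.0027,-0.0042,-0.003,-8.3,0,0,-1],[0.0027,-0.0037,-0.0036,-8.4,0,0,-1],[0.0027,-0.0032,-0.0041,-8.3,0,0,-1],[0.0028,-0.0026,-0.0045,-8.4,0,0,-1],[0.0027,-0.0019,-0.0048,-8.3,0,0,-1]]
[[0.0028,-0.0012,-0.005,-8.4,0,0,-1],[0.0027,-0.0004,-0.0052,-8.3,0,0,-1],[0.0028,0.0004,-0.0052,-8.4,0,0,-1],[0,0,0,0,0,0,-1],[0,0,0,0,0,0,-1]]
```

>>> drive_tool(
  increments=[
    [-0.0345,-0.0044,0.0029,-1.9,2.0,0.3,-1],
    [-0.0345,-0.0043,0.0016,-1.9,2.0,0.2,-1],
    [0,-0.0017,0.0047,-8.0,0,0,-1],
    [0,-0.0024,0.0044,-8.0,0,0,-1],
    [0,-0.0029,0.004,-8.0,0,0,-1],
    [0,-0.0035,0.0036,-8.0,0,0,-1],
    [0,-0.0039,0.0031,-8.0,0,0,-1],
    [0,-0.0043,0.0025,-8.0,0,0,-1],
    [0,-0.0047,0.0019,-8.0,0,0,-1],
    [0,-0.0049,0.0012,-8.0,0,0,-1],
  ],
)

```text
time_s: 18.2
eef_pos: [0.4983, 0.3381, 0.1307]
eef_rot: [0.035, -0.706, 0.032, 0.707]
wrist_force: [0.0, -0.2, -1.7]
opening: 0.213
```

>>> drive_tool(
  increments=[
    [0,-0.0049,0.0005,-8.0,0,0,-1],
    [0,-0.005,-0.0002,-8.0,0,0,-1],
    [0.0027,-0.0051,-0.0009,-8.3,0,0,-1],
    [0.0027,-0.0049,-0.0017,-8.3,0,0,-1],
    [0.0027,-0.0046,-0.0023,-8.3,0,0,-1],
    [0.0027,-0.0042,-0.003,-8.3,0,0,-1],
    [0.0027,-0.0037,-0.0036,-8.4,0,0,-1],
    [0.0027,-0.0032,-0.0041,-8.3,0,0,-1],
    [0.0028,-0.0026,-0.0045,-8.4,0,0,-1],
    [0.0027,-0.0019,-0.0048,-8.3,0,0,-1],
  ],
)

```text
time_s: 19.45
eef_pos: [0.4983, 0.3896, 0.1091]
eef_rot: [0.439, 0.554, 0.442, -0.552]
wrist_force: [-0.5, 0.1, -1.6]
opening: 0.215
```

>>> drive_tool(
  increments=[
    [0.0028,-0.0012,-0.005,-8.4,0,0,-1],
    [0.0027,-0.0004,-0.0052,-8.3,0,0,-1],
    [0.0028,0.0004,-0.0052,-8.4,0,0,-1],
    [0,0,0,0,0,0,-1],
    [0,0,0,0,0,0,-1],
  ],
)

```text
time_s: 20.08
eef_pos: [0.4978, 0.4047, 0.0998]
eef_rot: [0.547, 0.446, 0.55, -0.445]
wrist_force: [0.1, -0.2, -1.8]
opening: 0.211
```

```bash
python3 p.py "[(498.4,406.9,45,11.7,-1,2)]"; python3 look.py side s9.png 205 220 290 295 8
```

```text
from [497.8 404.7  99.8] theta 11.8
[[0.0274,0.0006,-0.0009,0.1,-0.1,0,-1],[0.0274,0.0005,-0.0009,0,-0.1,0.1,-1],[0,0,0,0,0,0,-1],[0,0,0,0,0,0,-1]]
20.125 0.211 [497.7 404.6  99.6] [-0.7  0.5 -1.2]
```

View pics/s9.png

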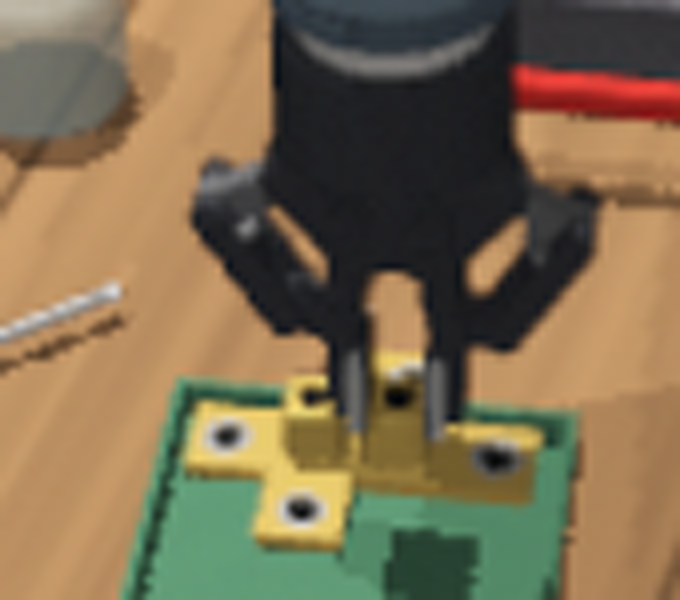

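>>> drive_tool(
  increments=[
    [0.0274,0.0006,-0.0009,0,0,0,-1],
    [0.0274,0.0005,-0.0009,0,0,0,-1],
    [0.01,0,0,0,0,0,-1],
    [0,0,0,0,0,0,-1],
    [0,0,0,0,0,0,-1],
  ],
)

```text
time_s: 20.75
eef_pos: [0.4982, 0.407, 0.0346]
eef_rot: [0.548, 0.446, 0.551, -0.445]
wrist_force: [-0.1, 0.2, -1.6]
opening: 0.213
```

>>> drive_tool(
  increments=[
    [0.003,0,0,0,0,0,-1],
    [0,0,0,0,0,0,-1],
  ],
)

```text
time_s: 21.0
eef_pos: [0.4985, 0.4072, 0.0336]
eef_rot: [0.548, 0.446, 0.551, -0.445]
wrist_force: [-5.3, -2.7, 14.3]
opening: 0.21
```

>>> drive_tool(
  increments=[
    [0.002,0,0,0,0,0,-1],
    [0,0,0,0,0,0,-1],
  ],
)

```text
time_s: 21.25
eef_pos: [0.4985, 0.4072, 0.0336]
eef_rot: [0.548, 0.445, 0.551, -0.445]
wrist_force: [-11.2, -8.2, 27.8]
opening: 0.209
```

>>> drive_tool(
  increments=[
    [-0.003,0,0,0,0,0,-1],
    [0,0,0,0,0,0,-0.3],
    [0,0,0,0,0,0,-0.3],
    [-0.03,0,0,0,0,0,-0.3],
    [-0.05,0,0,0,0,0,-0.3],
    [-0.05,0,0,0,0,0,-0.3],
    [-0.05,0,0,0,0,0,-0.3],
    [-0.02,0,0.05,0,0,0,-0.3],
    [0,0,0.05,0,0,0,-0.3],
    [0,0,0.05,0,0,0,-0.3],
  ],
)

```text
time_s: 22.5
eef_pos: [0.5298, 0.2582, 0.2313]
eef_rot: [0.548, 0.445, 0.551, -0.445]
wrist_force: [0.2, -0.2, -0.8]
opening: 0.354
```

```bash
python3 look.py top t10.png 80 120 280 270 4
```

```text
22.55 0.351 [531.3 252.7 230.9] [ 3.3 -2.3 -0.6]
```

View pics/t10.png

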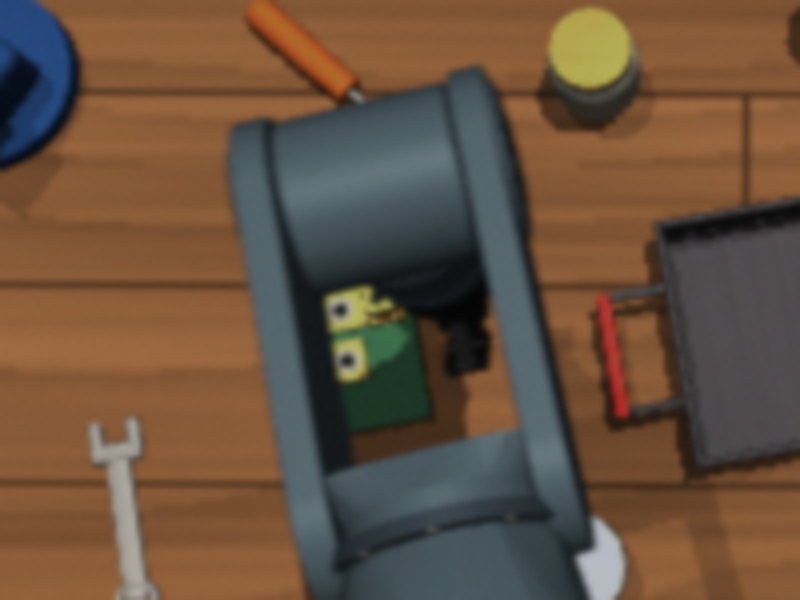

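```bash
python3 p.py "[(520,0,240,50,-.2),(553.4,-203.8,240,84,-.2,2)]"
```

```text
from [531.3 252.7 230.9] theta 11.8
[[-0.0015,-0.0105,0.0408,-6.4,0,0,-0.2],[-0.0015,-0.015,0.0394,-6.4,0,0,-0.2],[-0.0015,-0.0193,0.0375,-6.3,0,0,-0.2],[-0.0015,-0.0233,0.0352,-6.4,0,0.1,-0.2],[-0.0015,-0.027,0.0324,-6.3,0,0,-0.2],[-0.0015,-0.0304,0.0292,-6.4,-0.1,0,-0.2],[0,-0.027,0.0313,-6.8,0,0,-0.2],[0,-0.0305,0.0279,-6.8,0,0,-0.2],[0.0001,-0.0335,0.0241,-6.8,0,0,-0.2],[0,-0.0362,0.0199,-6.8,0,0,-0.2]]
[[0.0001,-0.0382,0.0155,-6.8,0,0,-0.2],[0,0,0,0,0,0,-0.2],[0,0,0,0,0,0,-0.2]]
```

>>> drive_tool(
  increments=[
    [-0.0015,-0.0105,0.0408,-6.4,0,0,-0.2],
    [-0.0015,-0.015,0.0394,-6.4,0,0,-0.2],
    [-0.0015,-0.0193,0.0375,-6.3,0,0,-0.2],
    [-0.0015,-0.0233,0.0352,-6.4,0,0.1,-0.2],
    [-0.0015,-0.027,0.0324,-6.3,0,0,-0.2],
    [-0.0015,-0.0304,0.0292,-6.4,-0.1,0,-0.2],
    [0,-0.027,0.0313,-6.8,0,0,-0.2],
    [0,-0.0305,0.0279,-6.8,0,0,-0.2],
    [0,-0.0335,0.0241,-6.8,0,0,-0.2],
    [0,-0.0362,0.0199,-6.8,0,0,-0.2],
  ],
)

```text
time_s: 23.8
eef_pos: [0.5463, -0.1576, 0.2385]
eef_rot: [0.702, 0.077, 0.704, -0.075]
wrist_force: [0.3, 0.1, 0.0]
opening: 0.397
```

>>> drive_tool(
  increments=[
    [0,-0.0382,0.0155,-6.8,0,0,-0.2],
    [0,0,0,0,0,0,-0.2],
    [0,0,0,0,0,0,-0.2],
  ],
)

```text
time_s: 24.18
eef_pos: [0.5528, -0.1965, 0.2381]
eef_rot: [0.705, 0.038, 0.707, -0.035]
wrist_force: [0.3, 1.1, -0.1]
opening: 0.4
```

```bash
python3 look.py top t11.png 120 150 450 260 2
python3 - <<'E'
from h import *
c=snap('top');h=brackets(c,.003,(140,170,195,240))
for uv in h: print(kit(c,plane(c,uv,.033)[0,:2]*1000),kit(c,plane(c,uv,.009)[0,:2]*1000))
c=snap('side');print('tray side');brackets(c,.152,(270,100,350,160))
E
python3 p.py "[(553.4,-203.8,182.5,84,-.2,1)]"
```

```text
24.225 0.402 [ 552.8 -196.1  238.3] [-0.1 -0.4  0.3]
hole px [173.38 184.57] 54 top [575.9 353. ] plate [579.7 357.4]
hole px [173.75 193.94] 56 top [548.1 351. ] plate [551.4 355.4]
hole px [164.68 197.05] 55 top [538.8 377.4] plate [541.9 382.2]
--
hole px [166.4  209.77] 58 top [501.3 371. ] plate [503.8 375.8]
hole px [154.21 210.89] 45 top [497.9 406.6] plate [500.3 411.9]
hole px [157.7  222.22] 64 top [464.9 395.2] plate [466.7 400.3]
--
[ 47.1 -36.4] [ 51.7 -32.9]
[ 19.5 -32.7] [ 23.6 -29.1]
[15.7 -5. ] [19.7 -0.9]
[-22.3  -3.6] [-18.9   0.5]
[-18.4  31.9] [-14.9  36.6]
[-53.1  27.4] [-50.2  32. ]
tray side
--
--
from [ 553.  -195.8  238.6] theta 84.2
[[0.0281,-0.004,0.0007,0.1,0,-0.1,-0.2],[0.028,-0.004,0.0006,0.1,-0.1,-0.1,-0.2],[0,0,0,0,0,0,-0.2]]
```

View pics/t11.png

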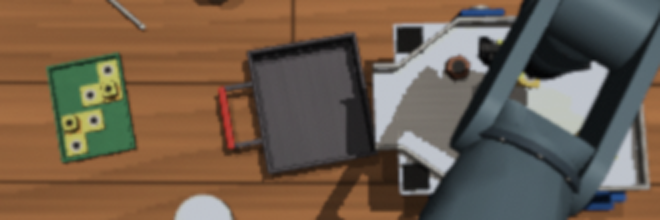

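>>> drive_tool(
  increments=[
    [0.0281,-0.004,0,0,0,0,-0.2],
    [0.028,-0.004,0,0,0,0,-0.2],
    [0,0,0,0,0,0,-0.2],
    [0,0,0,0,0,0,-1],
    [0,0,0,0,0,0,-1],
    [0,0,0,0,0,0,-1],
    [0,0,0,0,0,0,-0.2],
    [0,0,0,0,0,0,-0.2],
  ],
)

```text
time_s: 25.32
eef_pos: [0.5522, -0.205, 0.1829]
eef_rot: [0.706, 0.037, 0.706, -0.035]
wrist_force: [-0.1, -0.0, -0.5]
opening: 0.399
```

>>> drive_tool(
  increments=[
    [0,0,0,10,0,0,-0.2],
    [0,0,0,10,0,0,-0.2],
    [0,0,0,10,0,0,-0.2],
    [0,0,0,10,0,0,-0.2],
    [0,0,0,10,0,0,-0.2],
    [0,0,0,10,0,0,-0.2],
    [0,0,0,10,0,0,-0.2],
    [0,0,0,10,0,0,-0.2],
    [0,0,0,10,0,0,-0.2],
    [0,0,0,0,0,0,-0.2],
  ],
)

```text
time_s: 26.58
eef_pos: [0.5521, -0.2049, 0.1826]
eef_rot: [0.473, 0.525, 0.475, -0.524]
wrist_force: [-0.3, -1.3, 0.1]
opening: 0.399
```

>>> drive_tool(
  increments=[
    [0,0,0,0,0,0,-1],
    [0,0,0,0,0,0,-1],
    [0,0,0,0,0,0,-1],
    [0,0,0,0,0,0,-1],
    [-0.03,0,0,0,0,0,-1],
    [-0.05,0,0,0,0,0,-1],
  ],
)

```text
time_s: 27.32
eef_pos: [0.5504, -0.2041, 0.2602]
eef_rot: [-0.471, -0.524, -0.478, 0.525]
wrist_force: [1.3, -0.5, -1.3]
opening: 0.213
```

```bash
python3 p.py "[(520,0,260,-40,-1),(566.2,421.4,170,-78.3,-1),(566.2,421.4,75,-78.3,-1,2)]"
```

```text
from [ 550.4 -204.1  260.2] theta -5.8
[[0.0003,-0.0102,-0.04,6.8,0,0.1,-1],[0.0003,-0.0148,-0.0385,6.9,0,0.1,-1],[0.0003,-0.0193,-0.0364,6.8,-0.1,0.1,-1],[0.0002,-0.0236,-0.0339,6.9,0,0.1,-1],[0.0002,-0.0274,-0.0309,6.8,-0.1,0.1,-1],[0.009,-0.0235,-0.0353,3.8,0,0,-1],[0.009,-0.0258,-0.0336,3.8,0,0,-1],[0.009,-0.028,-0.0318,3.8,0,0,-1],[0.009,-0.03,-0.0299,3.8,0,0,-1],[0.009,-0.032,-0.0279,3.9,0,0,-1]]
[[0.009,-0.0338,-0.0256,3.8,0,0,-1],[0.009,-0.0354,-0.0233,3.9,0,0,-1],[0.009,-0.0369,-0.0209,3.8,0,0,-1],[0.0091,-0.0382,-0.0183,3.9,0,0,-1],[0.009,-0.0394,-0.0158,3.8,0,0,-1],[0.0317,0,0,0,0,0,-1],[0.0317,0,0,0,0,0,-1],[0.0316,0.0001,0,0,0,0,-1],[0,0,0,0,0,0,-1],[0,0,0,0,0,0,-1]]
```

>>> drive_tool(
  increments=[
    [0.0003,-0.0102,-0.04,6.8,0,0.1,-1],
    [0.0003,-0.0148,-0.0385,6.9,0,0.1,-1],
    [0.0003,-0.0193,-0.0364,6.8,-0.1,0.1,-1],
    [0.0002,-0.0236,-0.0339,6.9,0,0.1,-1],
    [0.0002,-0.0274,-0.0309,6.8,-0.1,0.1,-1],
    [0.009,-0.0235,-0.0353,3.8,0,0,-1],
    [0.009,-0.0258,-0.0336,3.8,0,0,-1],
    [0.009,-0.028,-0.0318,3.8,0,0,-1],
    [0.009,-0.03,-0.0299,3.8,0,0,-1],
    [0.009,-0.032,-0.0279,3.9,0,0,-1],
  ],
)

```text
time_s: 28.58
eef_pos: [0.5447, 0.2108, 0.2147]
eef_rot: [0.189, 0.683, 0.186, -0.681]
wrist_force: [-0.1, 0.6, -1.9]
opening: 0.213
```

>>> drive_tool(
  increments=[
    [0.009,-0.0338,-0.0256,3.8,0,0,-1],
    [0.009,-0.0354,-0.0233,3.9,0,0,-1],
    [0.009,-0.0369,-0.0209,3.8,0,0,-1],
    [0.0091,-0.0382,-0.0183,3.9,0,0,-1],
    [0.009,-0.0394,-0.0158,3.8,0,0,-1],
    [0.0317,0,0,0,0,0,-1],
    [0.0317,0,0,0,0,0,-1],
    [0.0316,0,0,0,0,0,-1],
    [0,0,0,0,0,0,-1],
    [0,0,0,0,0,0,-1],
  ],
)

```text
time_s: 29.82
eef_pos: [0.5696, 0.42, 0.076]
eef_rot: [0.073, 0.705, 0.071, -0.701]
wrist_force: [1.3, 0.7, -1.4]
opening: 0.209
```

```bash
python3 p.py "[(566.2,421.4,45,-78.3,-1,2)]"; python3 look.py side s12.png 205 220 290 295 8
```

```text
from [569.6 420.   76. ] theta -78.3
[[0.031,-0.0022,0.0032,0,-0.3,-0.2,-1],[0,0,0,0,0,0,-1],[0,0,0,0,0,0,-1]]
29.875 0.212 [570.2 420.3  76.9] [-0.7 -0.2 -0.4]
```

View pics/s12.png

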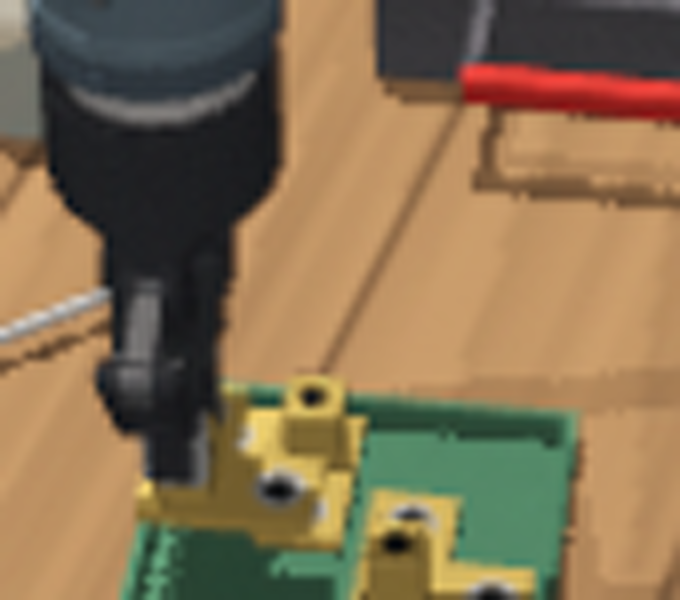

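>>> drive_tool(
  increments=[
    [0.031,-0.0022,0.0034,0,0,0,-1],
    [0,0,0,0,0,0,-1],
    [0,0,0,0,0,0,-1],
  ],
)

```text
time_s: 30.25
eef_pos: [0.5665, 0.4216, 0.046]
eef_rot: [0.073, 0.706, 0.071, -0.701]
wrist_force: [0.2, 0.3, -1.3]
opening: 0.209
```

```bash
for i in 1 2 3; do python3 -c "
from h import *
snap('top');p,r=pose();print((p*1000).round(1),r.as_rotvec().round(3),kit(0,p[:2]*1000))"; done; python3 p.py "[(566.2,421.4,36,-78.3,-1,2)]"; python3 look.py side s13.png 205 220 290 295 8
```

```text
[566.8 421.7  46.3] [ 2.121  0.214 -2.104] [52.1 32.7]
[566.9 421.7  46.4] [ 2.121  0.213 -2.104] [52.2 32.7]
[566.7 421.7  46.1] [ 2.121  0.213 -2.105] [52.1 32.7]
from [566.7 421.7  46.1] theta -78.3
[[0.0101,0.0001,0.0007,0,-0.4,-0.2,-1],[0,0,0,0,0,0,-1],[0,0,0,0,0,0,-1]]
30.45 0.21 [566.5 421.6  45.8] [-0.3  0.1 -2. ]
```

View pics/s13.png

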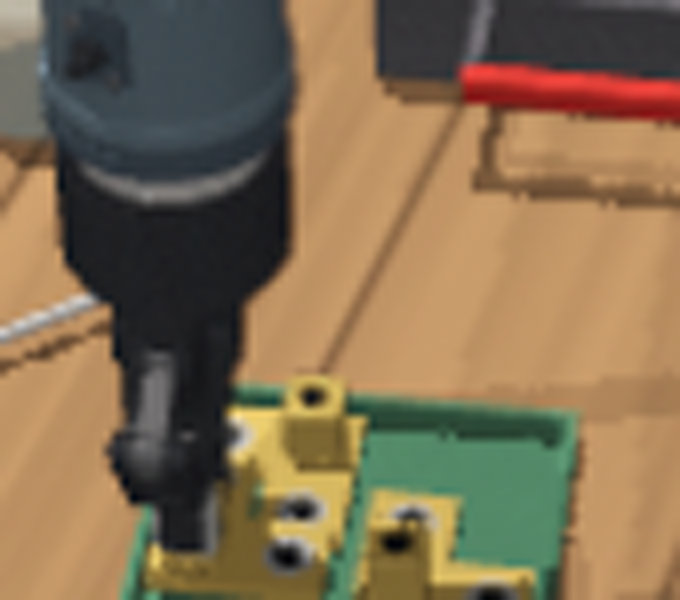

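>>> drive_tool(
  increments=[
    [0.0085,0,0.0006,0,-0.4,-0.2,-1],
    [0,0,0,0,0,0,-1],
    [0,0,0,0,0,0,-1],
  ],
)

```text
time_s: 30.82
eef_pos: [0.5649, 0.4209, 0.0353]
eef_rot: [-0.073, -0.702, -0.072, 0.705]
wrist_force: [-0.6, -0.1, -1.5]
opening: 0.213
```

>>> drive_tool(
  increments=[
    [0.003,0,0,0,0,0,-1],
    [0,0,0,0,0,0,-1],
  ],
)

```text
time_s: 31.08
eef_pos: [0.5653, 0.4212, 0.0341]
eef_rot: [-0.073, -0.703, -0.072, 0.704]
wrist_force: [-2.9, -1.7, 5.7]
opening: 0.215
```

>>> drive_tool(
  increments=[
    [0.002,0,0,0,0,0,-1],
    [0,0,0,0,0,0,-1],
  ],
)

```text
time_s: 31.32
eef_pos: [0.5654, 0.4212, 0.034]
eef_rot: [-0.073, -0.703, -0.072, 0.704]
wrist_force: [-7.8, -4.4, 17.5]
opening: 0.213
```

>>> drive_tool(
  increments=[
    [-0.003,0,0,0,0,0,-1],
    [0,0,0,0,0,0,-0.3],
    [0,0,0,0,0,0,-0.3],
    [-0.03,0,0,0,0,0,-0.3],
    [-0.05,0,0,0,0,0,-0.3],
    [-0.05,0,0,0,0,0,-0.3],
    [-0.05,0.02,0,0,0,0,-0.3],
    [-0.02,0.05,0,0,0,0,-0.3],
    [0,0.05,0,0,0,0,-0.3],
    [0,0.05,0,0,0,0,-0.3],
  ],
)

```text
time_s: 32.58
eef_pos: [0.6003, 0.2535, 0.2342]
eef_rot: [-0.073, -0.703, -0.072, 0.704]
wrist_force: [-0.5, 0.1, -1.2]
opening: 0.351
```

```bash
python3 p.py "[(500,0,250,0,-.2),(462.5,-304.1,240,49.1,-.2,2)]"
```

```text
from [600.3 253.5 234.2] theta -78.3
[[-0.0015,0.0228,0.015,-7.8,0,0,-0.2],[-0.0015,0.0205,0.0179,-7.8,0,0,-0.2],[-0.0015,0.0179,0.0205,-7.8,0,0,-0.2],[-0.0015,0.015,0.0228,-7.8,0,0,-0.2],[-0.0016,0.0117,0.0246,-7.8,0,0,-0.2],[-0.0015,0.0083,0.026,-7.9,0,0,-0.2],[-0.0016,0.0046,0.0269,-7.8,0,0,-0.2],[-0.0015,0.001,0.0273,-7.9,0,0,-0.2],[-0.0016,-0.0028,0.0271,-7.8,0,0,-0.2],[-0.0015,-0.0065,0.0265,-7.9,0.1,0.1,-0.2]]
[[0.0014,-0.0054,0.0434,-7.0,0,0,-0.2],[0.0014,-0.0106,0.0425,-7.0,0,0,-0.2],[0.0014,-0.0157,0.0408,-7.0,0,0,-0.2],[0.0014,-0.0206,0.0386,-7.0,0,0,-0.2],[0.0014,-0.0251,0.0358,-7.0,0,0,-0.2],[0.0014,-0.0294,0.0325,-7.0,0,0,-0.2],[0.0015,-0.0331,0.0288,-7.1,0,0,-0.2],[0,0,0,0,0,0,-0.2],[0,0,0,0,0,0,-0.2]]
```

>>> drive_tool(
  increments=[
    [-0.0015,0.0228,0.015,-7.8,0,0,-0.2],
    [-0.0015,0.0205,0.0179,-7.8,0,0,-0.2],
    [-0.0015,0.0179,0.0205,-7.8,0,0,-0.2],
    [-0.0015,0.015,0.0228,-7.8,0,0,-0.2],
    [-0.0016,0.0117,0.0246,-7.8,0,0,-0.2],
    [-0.0015,0.0083,0.026,-7.9,0,0,-0.2],
    [-0.0016,0.0046,0.0269,-7.8,0,0,-0.2],
    [-0.0015,0.001,0.0273,-7.9,0,0,-0.2],
    [-0.0016,-0.0028,0.0271,-7.8,0,0,-0.2],
    [-0.0015,-0.0065,0.0265,-7.9,0.1,0.1,-0.2],
  ],
)

```text
time_s: 33.83
eef_pos: [0.4992, 0.0005, 0.2497]
eef_rot: [0.501, 0.499, 0.501, -0.499]
wrist_force: [0.0, -0.3, 0.3]
opening: 0.398
```

>>> drive_tool(
  increments=[
    [0.0014,-0.0054,0.0434,-7.0,0,0,-0.2],
    [0.0014,-0.0106,0.0425,-7.0,0,0,-0.2],
    [0.0014,-0.0157,0.0408,-7.0,0,0,-0.2],
    [0.0014,-0.0206,0.0386,-7.0,0,0,-0.2],
    [0.0014,-0.0251,0.0358,-7.0,0,0,-0.2],
    [0.0014,-0.0294,0.0325,-7.0,0,0,-0.2],
    [0.0015,-0.0331,0.0288,-7.1,0,0,-0.2],
    [0,0,0,0,0,0,-0.2],
    [0,0,0,0,0,0,-0.2],
  ],
)

```text
time_s: 34.95
eef_pos: [0.4618, -0.3023, 0.2394]
eef_rot: [0.662, 0.248, 0.663, -0.247]
wrist_force: [-0.8, 0.4, 0.3]
opening: 0.404
```

```bash
python3 look.py top t14.png 120 150 450 260 2
python3 - <<'E'
from h import *
c=snap('top');h=brackets(c,.003,(140,170,195,240))
for uv in h: print(kit(c,plane(c,uv,.033)[0,:2]*1000),kit(c,plane(c,uv,.009)[0,:2]*1000))
E
python3 look.py side s14.png 270 100 350 170 8
python3 p.py "[(462.2,-304.1,182.5,49.2,-.2,1)]"
```

```text
35.0 0.401 [ 462.  -301.9  239.6] [0.1 0.5 0.2]
hole px [174.12 184.89] 65 top [575.  350.8] plate [578.8 355.1]
hole px [162.63 187.14] 66 top [568.1 384.4] plate [571.8 389.3]
hole px [150.36 188.28] 55 top [564.6 420.4] plate [568.2 426. ]
hole px [174.62 194.1 ] 67 top [547.6 348.4] plate [550.9 352.8]
hole px [165.33 197.22] 70 top [538.3 375.4] plate [541.4 380.2]
hole px [154.15 199.88] 65 top [530.3 408. ] plate [533.3 413.3]
--
hole px [166.43 209.73] 67 top [501.5 371. ] plate [503.9 375.7]
hole px [154.2 210.9] 45 top [497.9 406.6] plate [500.3 411.9]
hole px [157.72 222.2 ] 77 top [464.9 395.1] plate [466.8 400.3]
--
[ 45.8 -38.4] [ 50.3 -34.9]
[45.9 -4.1] [50.4  0. ]
[49.7 31.9] [54.4 36.6]
[ 18.5 -35.1] [ 22.6 -31.6]
[14.8 -6.8] [18.8 -2.8]
[13.6 26.7] [17.6 31.3]
[-22.2  -3.7] [-18.8   0.4]
[-18.4  31.9] [-15.   36.6]
[-53.   27.3] [-50.2  32. ]
35.1 0.404 [ 462.3 -301.6  239.8] [-0.1 -1.2  0.6]
from [ 462.3 -301.6  239.8] theta 49.2
[[0.0287,-0.001,0.0008,0,0,0,-0.2],[0.0286,-0.0009,0.0008,0,0,0,-0.2],[0,0,0,0,0,0,-0.2]]
```

View pics/t14.png

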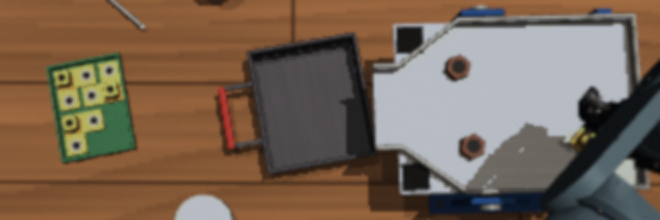

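View pics/s14.png

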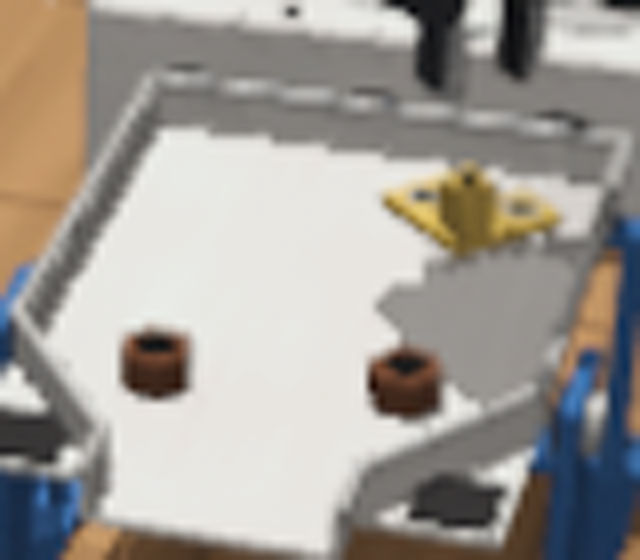

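>>> drive_tool(
  increments=[
    [0.0287,-0.001,0.0008,0,0,0,-0.2],
    [0.0286,-0.0009,0.0008,0,0,0,-0.2],
    [0,0,0,0,0,0,-0.2],
    [0,0,0,0,0,0,-1],
    [0,0,0,0,0,0,-1],
    [0,0,0,0,0,0,-1],
    [0,0,0,0,0,0,-0.2],
    [0,0,0,0,0,0,-0.2],
  ],
)

```text
time_s: 36.1
eef_pos: [0.4619, -0.3054, 0.1827]
eef_rot: [0.663, 0.247, 0.663, -0.247]
wrist_force: [0.1, -0.3, 0.1]
opening: 0.398
```

>>> drive_tool(
  increments=[
    [0,0,0,10,0,0,-0.2],
    [0,0,0,10,0,0,-0.2],
    [0,0,0,10,0,0,-0.2],
    [0,0,0,10,0,0,-0.2],
    [0,0,0,10,0,0,-0.2],
    [0,0,0,10,0,0,-0.2],
    [0,0,0,10,0,0,-0.2],
    [0,0,0,10,0,0,-0.2],
    [0,0,0,10,0,0,-0.2],
    [0,0,0,0,0,0,-0.2],
  ],
)

```text
time_s: 37.35
eef_pos: [0.4619, -0.3053, 0.1825]
eef_rot: [-0.294, -0.643, -0.294, 0.643]
wrist_force: [-0.1, -0.3, 0.6]
opening: 0.402
```

>>> drive_tool(
  increments=[
    [0,0,0,0,0,0,-1],
    [0,0,0,0,0,0,-1],
    [0,0,0,0,0,0,-1],
    [0,0,0,0,0,0,-1],
    [-0.03,0,0,0,0,0,-1],
    [-0.05,0,0,0,0,0,-1],
  ],
)

```text
time_s: 38.1
eef_pos: [0.4606, -0.3039, 0.2604]
eef_rot: [-0.292, -0.642, -0.296, 0.644]
wrist_force: [-0.8, -0.7, -1.6]
opening: 0.215
```

```bash
python3 p.py "[(500,0,260,30,-1),(479,337,170,101.7,-1),(479,337,75,101.7,-1,2)]"
```

```text
from [ 460.6 -303.9  260.4] theta -40.9
[[0.0002,-0.0188,-0.0284,-7.9,0,0,-1],[0.0002,-0.0147,-0.0307,-7.9,0,0,-1],[0.0002,-0.0103,-0.0324,-7.9,0,0,-1],[0.0002,-0.0058,-0.0336,-7.9,-0.1,0,-1],[0.0001,-0.0011,-0.034,-7.9,0,0.1,-1],[0.0001,0.0036,-0.0339,-7.8,-0.1,0,-1],[0.0001,0.0081,-0.0331,-7.9,0,0.1,-1],[0.0001,0.0126,-0.0316,-7.8,-0.1,0,-1],[0,0.0167,-0.0297,-7.9,0,0.1,-1],[0.01,0.0167,-0.0336,-8.0,0,0,-1]]
[[0.01,0.0212,-0.0309,-8.0,0,0,-1],[0.01,0.0253,-0.0277,-8.0,0,0,-1],[0.01,0.0289,-0.0239,-7.9,0,0,-1],[0.0101,0.0319,-0.0197,-8.0,0,0,-1],[0.01,0.0344,-0.015,-7.9,0,0,-1],[0.0101,0.0361,-0.0102,-8.0,0,0,-1],[0.01,0.0372,-0.005,-7.9,0,0,-1],[0.0101,0.0375,0.0001,-8.0,0,0,-1],[0.0317,0,0,0,0,0,-1],[0.0316,0,0,0,0,0,-1]]
[[0.0317,-0.0001,0,0,0,0,-1],[0,0,0,0,0,0,-1],[0,0,0,0,0,0,-1]]
```

>>> drive_tool(
  increments=[
    [0.0002,-0.0188,-0.0284,-7.9,0,0,-1],
    [0.0002,-0.0147,-0.0307,-7.9,0,0,-1],
    [0.0002,-0.0103,-0.0324,-7.9,0,0,-1],
    [0.0002,-0.0058,-0.0336,-7.9,-0.1,0,-1],
    [0.0001,-0.0011,-0.034,-7.9,0,0.1,-1],
    [0.0001,0.0036,-0.0339,-7.8,-0.1,0,-1],
    [0.0001,0.0081,-0.0331,-7.9,0,0.1,-1],
    [0.0001,0.0126,-0.0316,-7.8,-0.1,0,-1],
    [0,0.0167,-0.0297,-7.9,0,0.1,-1],
    [0.01,0.0167,-0.0336,-8.0,0,0,-1],
  ],
)

```text
time_s: 39.35
eef_pos: [0.4994, 0.037, 0.2506]
eef_rot: [0.639, 0.308, 0.634, -0.309]
wrist_force: [-0.2, -0.3, -2.1]
opening: 0.208
```

>>> drive_tool(
  increments=[
    [0.01,0.0212,-0.0309,-8.0,0,0,-1],
    [0.01,0.0253,-0.0277,-8.0,0,0,-1],
    [0.01,0.0289,-0.0239,-7.9,0,0,-1],
    [0.0101,0.0319,-0.0197,-8.0,0,0,-1],
    [0.01,0.0344,-0.015,-7.9,0,0,-1],
    [0.0101,0.0361,-0.0102,-8.0,0,0,-1],
    [0.01,0.0372,-0.005,-7.9,0,0,-1],
    [0.0101,0.0375,0.0001,-8.0,0,0,-1],
    [0.0317,0,0,0,0,0,-1],
    [0.0316,0,0,0,0,0,-1],
  ],
)

```text
time_s: 40.6
eef_pos: [0.4805, 0.3355, 0.1043]
eef_rot: [0.705, -0.074, 0.702, 0.071]
wrist_force: [0.3, -0.8, -1.5]
opening: 0.214
```

>>> drive_tool(
  increments=[
    [0.0257,0,0,0,0,0,-1],
    [0,0,0,0,0,0,-1],
    [0,0,0,0,0,0,-1],
  ],
)

```text
time_s: 40.98
eef_pos: [0.4818, 0.335, 0.0808]
eef_rot: [0.705, -0.074, 0.702, 0.071]
wrist_force: [0.2, 0.2, -0.5]
opening: 0.214
```

```bash
python3 p.py "[(479,337,46,101.7,-1,2)]"
```

```text
from [481.8 335.   80.8] theta 101.7
[[0.0348,0.0027,-0.0024,0,0.3,0.3,-1],[0,0,0,0,0,0,-1],[0,0,0,0,0,0,-1]]
```

>>> drive_tool(
  increments=[
    [0.0348,0.0027,-0.0024,0,0.3,0.3,-1],
    [0,0,0,0,0,0,-1],
    [0,0,0,0,0,0,-1],
  ],
)

```text
time_s: 41.35
eef_pos: [0.4794, 0.3372, 0.0469]
eef_rot: [0.703, -0.072, 0.703, 0.072]
wrist_force: [0.4, -0.0, -1.1]
opening: 0.213
```

```bash
for i in 1 2 3; do python3 -c "
from h import *
snap('top');p,r=pose();print((p*1000).round(1),kit(0,p[:2]*1000))"; done;python3 p.py "[(479,337,36,101.7,-1,2)]"; python3 look.py side s15.png 205 220 290 295 8
```

```text
[479.5 337.2  47. ] [-50.5 -32.3]
[479.5 337.2  47. ] [-50.5 -32.3]
[479.4 337.2  46.8] [-50.6 -32.3]
from [479.4 337.2  46.8] theta 101.7
[[0.0108,-0.0001,-0.0004,0,0,0,-1],[0,0,0,0,0,0,-1],[0,0,0,0,0,0,-1]]
41.55 0.212 [479.2 337.1  46.6] [-0.9  0.4 -1.4]
```

View pics/s15.png

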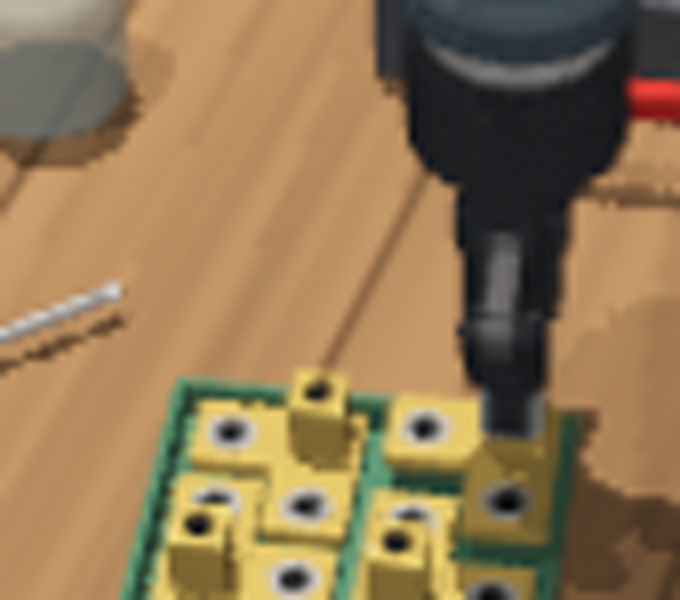

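>>> drive_tool(
  increments=[
    [0.01,0,-0.0003,0,0,0,-1],
    [0,0,0,0,0,0,-1],
    [0,0,0,0,0,0,-1],
  ],
)

```text
time_s: 41.92
eef_pos: [0.4784, 0.3367, 0.0351]
eef_rot: [0.703, -0.072, 0.704, 0.072]
wrist_force: [2.1, -0.1, -1.4]
opening: 0.211
```

>>> drive_tool(
  increments=[
    [0.003,0,0,0,0,0,-1],
    [0,0,0,0,0,0,-1],
  ],
)

```text
time_s: 42.18
eef_pos: [0.4785, 0.3369, 0.0338]
eef_rot: [0.703, -0.072, 0.704, 0.072]
wrist_force: [-4.2, -2.2, 10.2]
opening: 0.213
```

>>> drive_tool(
  increments=[
    [-0.001,0,0,0,0,0,-1],
    [0,0,0,0,0,0,-0.4],
    [0,0,0,0,0,0,-0.4],
    [-0.03,0,0,0,0,0,-0.4],
    [-0.05,0,0,0,0,0,-0.4],
    [-0.05,0,0,0,0,0,-0.4],
    [-0.02,-0.04,0,0,0,0,-0.4],
    [0,-0.05,0,0,0,0,-0.4],
    [0,-0.05,0,0,0,0,-0.4],
    [0,-0.05,0,0,0,0,-0.4],
  ],
)

```text
time_s: 43.42
eef_pos: [0.5171, 0.1493, 0.1833]
eef_rot: [0.703, -0.072, 0.704, 0.072]
wrist_force: [0.5, -0.7, 1.2]
opening: 0.305
```

>>> drive_tool(
  increments=[
    [0,-0.05,0,0,0,0,-0.4],
    [0,0,0,0,0,0,-0.4],
  ],
)

```text
time_s: 43.68
eef_pos: [0.5279, 0.0987, 0.1832]
eef_rot: [0.703, -0.071, 0.704, 0.07]
wrist_force: [0.2, 0.6, 0.3]
opening: 0.297
```

```bash
python3 look.py side s16.png 205 250 290 325 8; python3 look.py top t16.png 120 140 450 260 2
python3 - <<'E'
from h import *
c=snap('top');h=brackets(c,.003,(140,170,195,240))
for uv in h: print(kit(c,plane(c,uv,.033)[0,:2]*1000),kit(c,plane(c,uv,.009)[0,:2]*1000))
H,S,V=hsvup(c);b=lambda *a:boxm(V.shape,*a)
quad(c,((H<6)|(H>172))&(S>140)&(V>70)&b(215,180,245,235),.049,'handle')
E
```

```text
43.725 0.301 [527.4 100.4 183.1] [ 0.2  0.2 -0.4]
43.775 0.302 [527.1 101.5 183.1] [0.4 0.  0.1]
hole px [174.14 184.84] 70 top [575.1 350.7] plate [578.9 355.1]
hole px [162.67 187.14] 69 top [568.2 384.3] plate [571.8 389.2]
hole px [150.44 188.31] 48 top [564.5 420.2] plate [568.1 425.8]
hole px [174.64 194.1 ] 68 top [547.6 348.4] plate [550.9 352.7]
hole px [165.3  197.24] 73 top [538.2 375.5] plate [541.4 380.3]
hole px [154.11 199.87] 68 top [530.3 408.1] plate [533.3 413.4]
--
hole px [177.63 208.11] 68 top [506.4 338.4] plate [508.9 342.5]
hole px [166.44 209.77] 72 top [501.3 370.9] plate [503.8 375.6]
hole px [154.27 210.88] 49 top [498.  406.4] plate [500.4 411.7]
hole px [178.21 217.82] 66 top [477.9 335.8] plate [480.  339.9]
hole px [168.86 220.75] 74 top [469.3 362.8] plate [471.2 367.4]
hole px [157.74 222.22] 79 top [464.9 395.1] plate [466.7 400.2]
--
[ 45.9 -38.5] [ 50.5 -35. ]
[45.9 -4.2] [50.4 -0.1]
[49.6 31.7] [54.2 36.4]
[ 18.5 -35.2] [ 22.6 -31.6]
[14.8 -6.7] [18.8 -2.7]
[13.6 26.8] [17.7 31.4]
[-24.  -36.6] [-20.6 -33.1]
[-22.3  -3.7] [-18.9   0.4]
[-18.4  31.7] [-14.9  36.4]
[-52.3 -33.4] [-49.4 -29.8]
[-55.3  -5.2] [-52.5  -1.1]
[-53.1  27.3] [-50.2  31.9]
handle [464.2 166.6] [4.3 2.2] 0.64 cen [463.9 166.3]
```

View pics/s16.png

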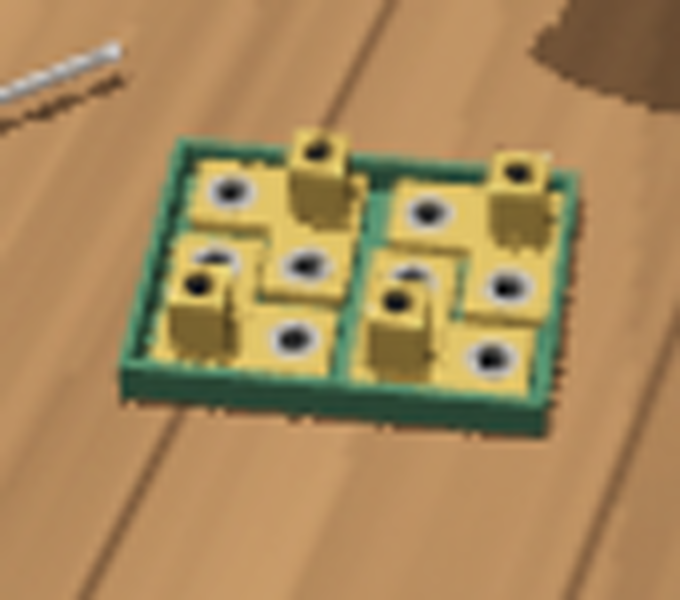

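View pics/t16.png

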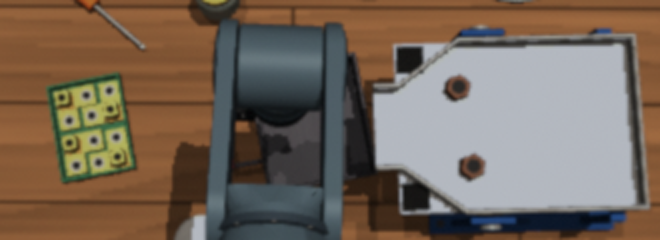

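```bash
python3 p.py "[(470,320,190,101.7,-.3,1)]"
```

```text
from [526.9 102.3 183. ] theta 101.7
[[-0.0011,0.0375,-0.0019,0,0,0,-0.3],[-0.0011,0.0374,-0.0019,0,0,0,-0.3],[-0.0011,0.0375,-0.002,0,0,0,-0.3],[-0.0011,0.0374,-0.0019,0,0,0,-0.3],[-0.0012,0.0375,-0.002,0,-0.1,0,-0.3],[-0.0011,0.0374,-0.0019,0,0,-0.1,-0.3],[0,0,0,0,0,0,-0.3]]
```

>>> drive_tool(
  increments=[
    [-0.0011,0.0375,-0.0019,0,0,0,-0.3],
    [-0.0011,0.0374,-0.0019,0,0,0,-0.3],
    [-0.0011,0.0375,-0.002,0,0,0,-0.3],
    [-0.0011,0.0374,-0.0019,0,0,0,-0.3],
    [-0.0012,0.0375,-0.002,0,-0.1,0,-0.3],
    [-0.0011,0.0374,-0.0019,0,0,-0.1,-0.3],
    [0,0,0,0,0,0,-0.3],
  ],
)

```text
time_s: 44.7
eef_pos: [0.4683, 0.3229, 0.1899]
eef_rot: [0.703, -0.074, 0.703, 0.074]
wrist_force: [-0.4, -0.3, -0.6]
opening: 0.348
```

```bash
python3 look.py top t17.png 120 140 450 260 2
python3 - <<'E'
from h import *
c=snap('top')
H,S,V=hsvup(c);b=lambda *a:boxm(V.shape,*a)
quad(c,((H<6)|(H>172))&(S>140)&(V>70)&b(215,180,245,235),.049,'handle')
W=world(c)
for ctr in ((551,353),(579,355),(568,384)):
    pass
E
```

```text
44.75 0.348 [468.9 321.5 189.8] [-0.6 -0.4  0.2]
handle [504.  176.7] [91.  12.4] 9.91 cen [503.4 176.5]
```

View pics/t17.png

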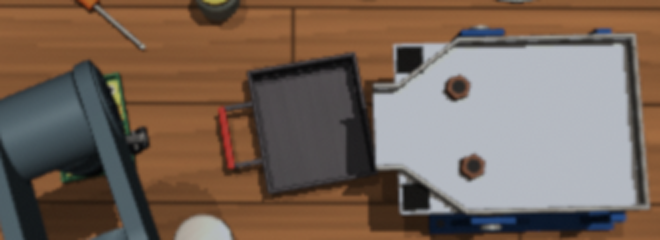

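```bash
python3 look.py top t18.png 300 145 400 265 5
python3 - <<'E'
from h import *
c=snap('top');H,S,V=hsvup(c);b=lambda *a:boxm(V.shape,*a)
pn=quad(c,(V<70)&b(320,230.5,335.5,246),.155,'padnear');pf=quad(c,(V<70)&b(317,161,333,177),.155,'padfar')
# lip: leftmost white in rows 186..222
g=cv2.resize(c['img'],None,fx=1,fy=1).astype(float).min(2)
pts=[]
for v in range(188,222):
    r=g[v,296:325]; i=np.argmax(r>130)
    if i>0: pts.append((296+i-1+(130-r[i-1])/(r[i]-r[i-1]),v))
pts=np.array(pts);w=plane(c,pts,.152)[:,:2]*1000
vx=cv2.fitLine(w.astype(np.float32),cv2.DIST_HUBER,0,.01,.01).ravel();print('lip line',vx, 'angle',np.degrees(np.arctan(vx[1]/vx[0])),w[0],w[-1])
E
```

```text
44.85 0.354 [469.7 319.7 189.8] [ 0.4 -0.6 -0.7]
padnear [417.4 -81.7] [38.1 36.9] 0.63 cen [416.4 -80.4]
padfar [599.3 -74.9] [33.  34.5] 89.14 cen [600. -74.]
lip line [ 9.9954766e-01  3.0073890e-02  5.0373383e+02 -2.7591354e+01] angle 1.7233667 [549.29009956 -26.54408879] [460.61032806 -28.81842502]
```

View pics/t18.png

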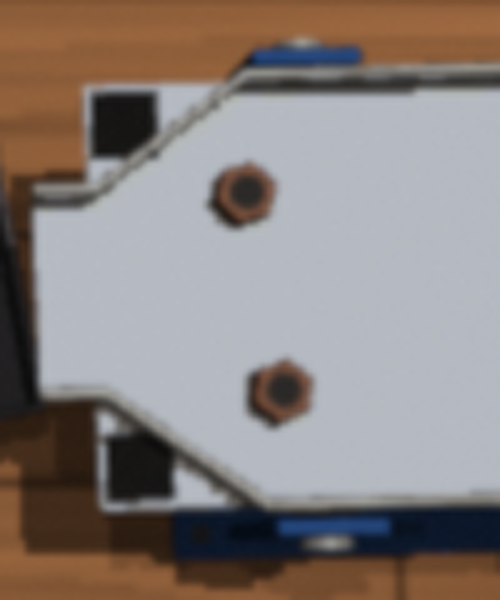

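```bash
python3 p.py "[(500,200,170,99.9,-.3),(504,176.5,100,99.9,-.3,2)]"
```

```text
from [470.1 319.2 189.8] theta 101.7
[[0.0067,-0.0409,0.0017,0.6,0,0,-0.3],[0.0067,-0.0409,0.0021,0.6,0,0,-0.3],[0.0066,-0.0409,0.0026,0.6,0,0.1,-0.3],[0.035,-0.0119,-0.0001,0,0,0,-0.3],[0.035,-0.012,0,0,0,0,-0.3],[0,0,0,0,0,0,-0.3],[0,0,0,0,0,0,-0.3]]
```

>>> drive_tool(
  increments=[
    [0.0067,-0.0409,0.0017,0.6,0,0,-0.3],
    [0.0067,-0.0409,0.0021,0.6,0,0,-0.3],
    [0.0066,-0.0409,0.0026,0.6,0,0.1,-0.3],
    [0.035,-0.0119,0,0,0,0,-0.3],
    [0.035,-0.012,0,0,0,0,-0.3],
    [0,0,0,0,0,0,-0.3],
    [0,0,0,0,0,0,-0.3],
  ],
)

```text
time_s: 45.78
eef_pos: [0.5051, 0.1767, 0.1013]
eef_rot: [0.705, -0.061, 0.704, 0.061]
wrist_force: [0.2, 0.1, -0.1]
opening: 0.351
```

```bash
python3 p.py "[(504,176.5,37,99.9,-.3,1)]";python3 look.py side s19.png 230 180 330 255 7
```

```text
from [505.1 176.7 101.3] theta 99.9
[[0.0322,0,-0.0006,0,0,0,-0.3],[0.0321,0,-0.0007,0,0.1,0,-0.3],[0,0,0,0,0,0,-0.3]]
45.825 0.35 [505.5 177.  101.8] [-0.1  0.3 -0.3]
```

View pics/s19.png

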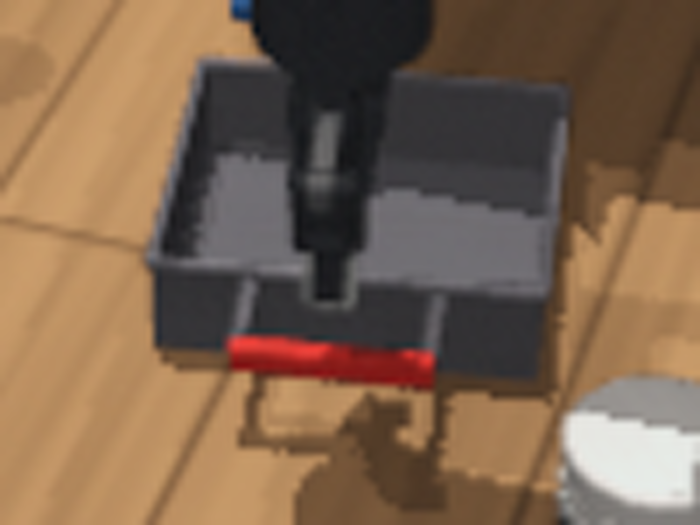

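>>> drive_tool(
  increments=[
    [0.0322,0,-0.0006,0,0,0,-0.3],
    [0.0321,0,-0.0007,0,0,0,-0.3],
    [0,0,0,0,0,0,-0.3],
  ],
)

```text
time_s: 46.2
eef_pos: [0.5019, 0.1769, 0.0352]
eef_rot: [0.704, -0.061, 0.705, 0.061]
wrist_force: [0.0, -0.1, 0.2]
opening: 0.354
```

>>> drive_tool(
  increments=[
    [0,0,0,0,0,0,-1],
    [0,0,0,0,0,0,-1],
    [0,0,0,0,0,0,-1],
    [0,0,0,0,0,0,-1],
  ],
)

```text
time_s: 46.7
eef_pos: [0.5048, 0.1771, 0.038]
eef_rot: [0.706, -0.061, 0.703, 0.061]
wrist_force: [-0.9, 2.1, 7.0]
opening: 0.1
```

```bash
python3 p.py "[(502.3,98.7,37,91.9,-1,2)]"
```

```text
from [504.8 177.1  38. ] theta 99.9
[[0.0004,-0.0384,-0.008,4.0,0.1,0,-1],[0.0005,-0.0389,-0.0053,4.0,0.1,0,-1],[0,0,0,0,0,0,-1],[0,0,0,0,0,0,-1]]
```

>>> drive_tool(
  increments=[
    [0,-0.0096,-0.002,1,0,0,-1],
    [0,-0.0096,-0.002,1,0,0,-1],
    [0,-0.0096,-0.002,1,0,0,-1],
    [0,-0.0096,-0.002,1,0,0,-1],
    [0,-0.0097,-0.0014,1,0,0,-1],
    [0,-0.0097,-0.0014,1,0,0,-1],
    [0,-0.0097,-0.0013,1,0,0,-1],
    [0,-0.0097,-0.0012,1,0,0,-1],
    [0,0,0,0,0,0,-1],
  ],
)

```text
time_s: 47.82
eef_pos: [0.5007, 0.0979, 0.038]
eef_rot: [0.709, -0.011, 0.705, 0.012]
wrist_force: [0.0, -0.5, 5.0]
opening: 0.102
```

```bash
python3 look.py top t20.png 220 140 420 270 4; python3 look.py side s20.png 230 130 350 220 6
```

```text
47.875 0.102 [500.7  97.9  38. ] [ 1.4 -0.6  5.5]
47.925 0.1 [500.7  97.9  38. ] [ 1.4 -0.2  5. ]
```

View pics/t20.png

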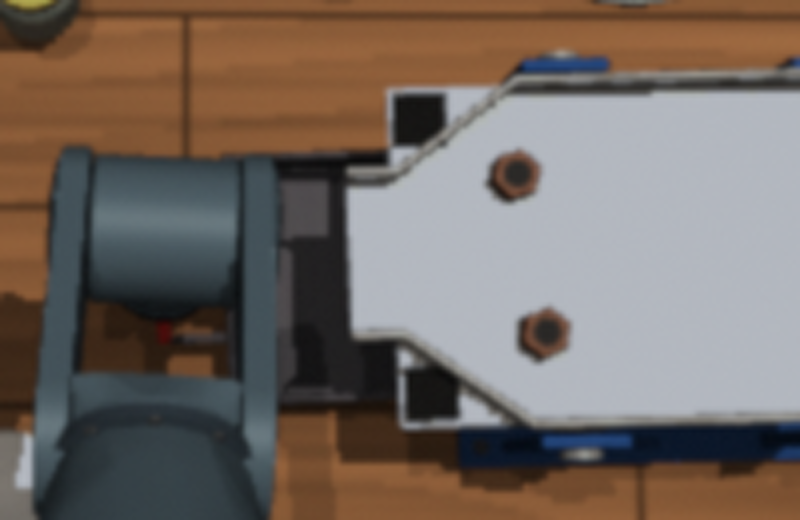

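View pics/s20.png

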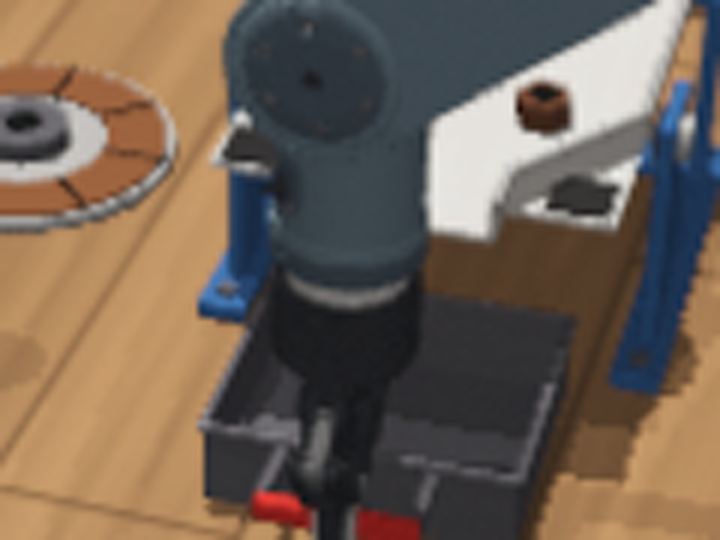

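>>> drive_tool(
  increments=[
    [0,0,0,0,0,0,-0.4],
    [0,0,0,0,0,0,-0.4],
    [-0.03,0,0,0,0,0,-0.4],
    [-0.05,0,0,0,0,0,-0.4],
    [-0.05,0,0,0,0,0,-0.4],
    [-0.02,0.05,0,0,0,0,-0.4],
    [0,0.05,0,0,0,0,-0.4],
    [0,0.05,0,0,0,0,-0.4],
    [0,0.05,0,0,0,0,-0.4],
    [0,0,0,0,0,0,-0.4],
  ],
)

```text
time_s: 49.18
eef_pos: [0.4908, 0.3012, 0.1857]
eef_rot: [0.707, -0.013, 0.707, 0.014]
wrist_force: [0.8, -0.3, -0.2]
opening: 0.297
```

```bash
python3 look.py top t21.png 220 140 420 270 4
python3 - <<'E'
from h import *
c=snap('top')
H,S,V=hsvup(c);b=lambda *a:boxm(V.shape,*a)
quad(c,((H<6)|(H>172))&(S>140)&(V>70)&b(225,180,285,235),.049,'handle')
E
```

```text
49.225 0.304 [490.9 299.5 185.5] [-0.4  0.   0.5]
handle [499.6  97.3] [90.6 12.3] 1.8 cen [498.2  97.5]
```

View pics/t21.png

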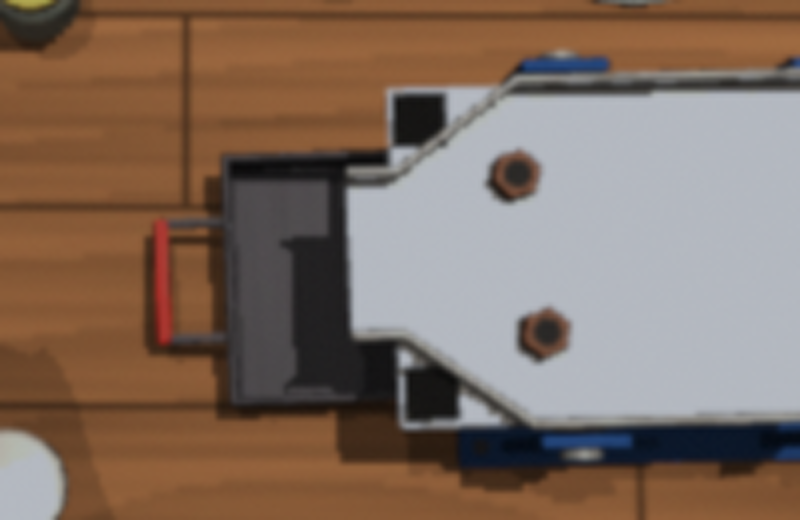

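```bash
python3 p.py "[(450,100,235,40,-1),(417.5,-81,225,2,-1,2)]"
```

```text
from [491.2 298.4 185.5] theta 92.0
[[-0.0071,-0.0281,-0.0069,7.4,0,0,-1],[-0.0071,-0.0288,-0.0032,7.4,0,0,-1],[-0.0071,-0.0289,0.0005,7.4,0,0,-1],[-0.007,-0.0286,0.0043,7.4,0,0,-1],[-0.0071,-0.0279,0.0079,7.5,0,0,-1],[-0.007,-0.0266,0.0115,7.4,0,0,-1],[-0.0071,-0.0248,0.0149,7.5,0,0,-1],[0.002,-0.0283,0.0235,7.6,0,0,-1],[0.002,-0.0249,0.0271,7.6,0,0,-1],[0.002,-0.0211,0.0301,7.6,0,0,-1]]
[[0.0021,-0.0169,0.0327,7.6,0,0,-1],[0.002,-0.0124,0.0346,7.6,0,0,-1],[0,0,0,0,0,0,-1],[0,0,0,0,0,0,-1]]
```

>>> drive_tool(
  increments=[
    [-0.0071,-0.0281,-0.0069,7.4,0,0,-1],
    [-0.0071,-0.0288,-0.0032,7.4,0,0,-1],
    [-0.0071,-0.0289,0.0005,7.4,0,0,-1],
    [-0.007,-0.0286,0.0043,7.4,0,0,-1],
    [-0.0071,-0.0279,0.0079,7.5,0,0,-1],
    [-0.007,-0.0266,0.0115,7.4,0,0,-1],
    [-0.0071,-0.0248,0.0149,7.5,0,0,-1],
    [0.002,-0.0283,0.0235,7.6,0,0,-1],
    [0.002,-0.0249,0.0271,7.6,0,0,-1],
    [0.002,-0.0211,0.0301,7.6,0,0,-1],
  ],
)

```text
time_s: 50.52
eef_pos: [0.4296, -0.0109, 0.2292]
eef_rot: [0.568, 0.422, 0.567, -0.422]
wrist_force: [0.2, 0.6, -0.1]
opening: 0.0
```

>>> drive_tool(
  increments=[
    [0.0021,-0.0169,0.0327,7.6,0,0,-1],
    [0.002,-0.0124,0.0346,7.6,0,0,-1],
    [0,0,0,0,0,0,-1],
    [0,0,0,0,0,0,-1],
  ],
)

```text
time_s: 51.02
eef_pos: [0.417, -0.0814, 0.225]
eef_rot: [0.508, 0.492, 0.508, -0.492]
wrist_force: [0.1, -0.6, 0.5]
opening: 0.001
```

```bash
python3 p.py "[(417.5,-80,172,2,-1,1)]"; python3 look.py top t22.png 90 140 420 300 2.4 2>/dev/null || python3 look.py top t22.png 100 120 450 290 2; python3 look.py side s22.png 230 100 360 230 5;  python3 - <<'E'
from h import *
c=snap('top')
H,S,V=hsvup(c);b=lambda *a:boxm(V.shape,*a)
quad(c,((H<6)|(H>172))&(S>140)&(V>70)&b(225,180,285,235),.049,'handle')
E
```

```text
from [417.  -81.4 225. ] theta 1.9
[[0.0265,0.0003,-0.0007,-0.1,0,0,-1],[0.0265,0.0002,-0.0007,0,0,0,-1],[0,0,0,0,0,0,-1]]
51.075 -0.003 [417.2 -81.  225.1] [ 0.4 -0.2  0.4]
51.125 -0.003 [417.3 -80.7 225.1] [-0.  -0.5 -0.9]
handle [499.6  97.4] [90.7 12.2] 2.02 cen [498.2  97.4]
```

View pics/t22.png

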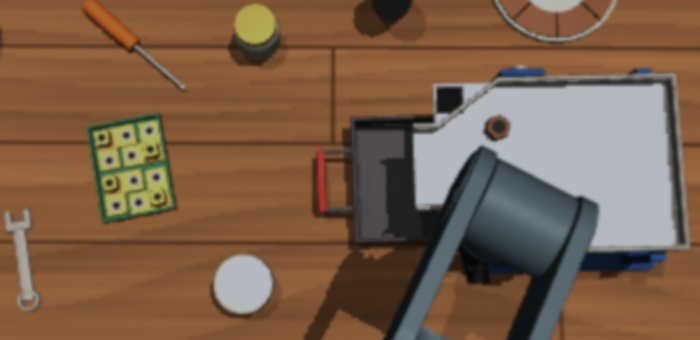

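View pics/s22.png

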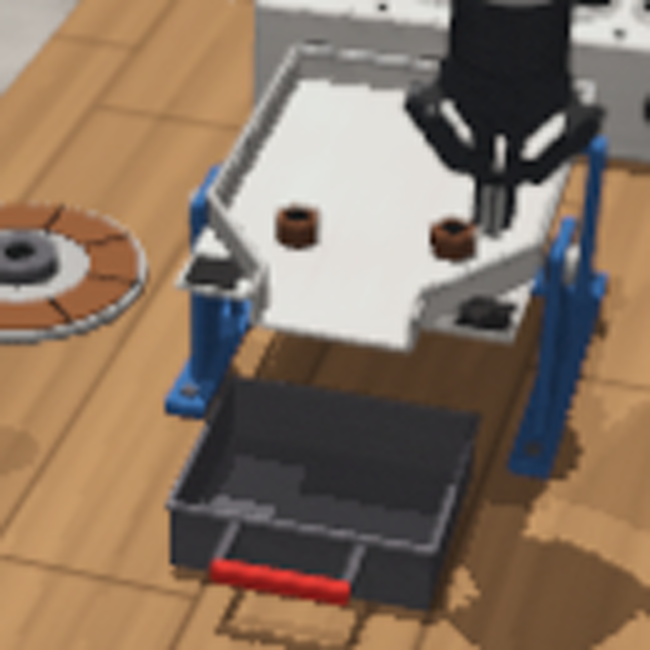

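>>> drive_tool(
  increments=[
    [0.025,-0.0051,-0.0025,0,0,0,-1],
    [0.025,0,-0.0025,0,0,0,-1],
    [0,0,0,0,0,0,-1],
    [0,0,0,0,0,0,-1],
  ],
)

```text
time_s: 51.68
eef_pos: [0.4128, -0.0762, 0.176]
eef_rot: [0.509, 0.492, 0.508, -0.491]
wrist_force: [-0.3, 0.2, 0.3]
opening: 0.002
```

```bash
python3 p.py "[(412.3,-76.5,170,2,-1)]"; python3 look.py side s23.png 280 110 360 190 7
```

```text
from [412.8 -76.2 176. ] theta 2.0
[[0.006,-0.0005,0.0003,0,0,-0.1,-1]]
51.725 0.002 [413.  -76.4 176.3] [0.  0.6 0.5]
```

View pics/s23.png

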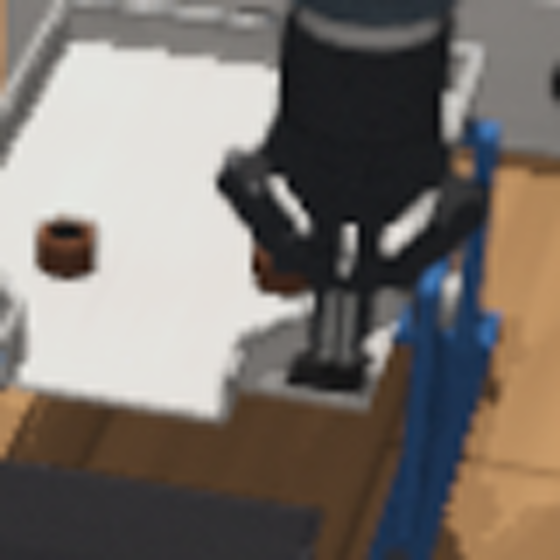

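>>> drive_tool(
  increments=[
    [0.006,0,0,0,0,0,-1],
    [0.005,0,0,0,0,0,-1],
    [0.005,0,0,0,0,0,-1],
    [0,0,0,0,0,0,-1],
  ],
)

```text
time_s: 52.22
eef_pos: [0.4126, -0.076, 0.1596]
eef_rot: [0.508, 0.492, 0.508, -0.491]
wrist_force: [-1.1, 2.9, 8.3]
opening: -0.001
```

>>> drive_tool(
  increments=[
    [0.005,0,0,0,0,0,-1],
    [0.005,0,0,0,0,0,-1],
    [0.005,0,0,0,0,0,-1],
    [0.005,0,0.001,0,0,0,-1],
    [0.005,0,0.001,0,0,0,-1],
    [0.005,0,0.001,0,0,0,-1],
  ],
)

```text
time_s: 52.98
eef_pos: [0.4129, -0.0784, 0.1296]
eef_rot: [0.508, 0.493, 0.508, -0.491]
wrist_force: [0.6, 6.0, 7.4]
opening: 0.002
```

```bash
python3 look.py side s24.png 230 100 360 220 5
```

```text
53.025 -0.0 [412.6 -78.6 128.9] [1.2 3.8 3.8]
```

View pics/s24.png

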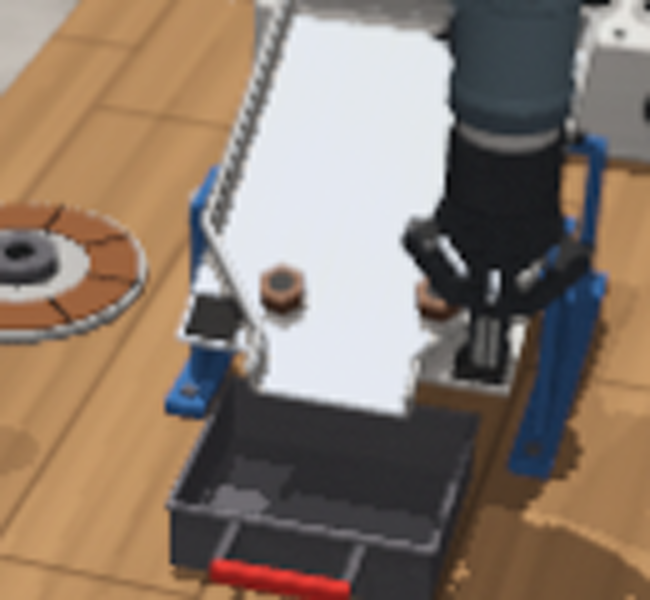

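>>> drive_tool(
  increments=[
    [0.005,0,0.001,0,0,0,-1],
    [0.005,0,0.001,0,0,0,-1],
    [0.005,0,0.001,0,0,0,-1],
    [0.004,0,0.001,0,0,0,-1],
    [0,0,0,0,0,0,-1],
    [0,0,0,0,0,0,-1],
  ],
)

```text
time_s: 53.78
eef_pos: [0.4131, -0.0836, 0.1107]
eef_rot: [0.509, 0.492, 0.508, -0.491]
wrist_force: [0.0, 1.3, 4.8]
opening: -0.002
```

```bash
python3 look.py side s25.png 230 100 360 220 5
```

```text
53.825 -0.002 [413.1 -83.6 110.7] [0.5 2.  6.5]
```

View pics/s25.png

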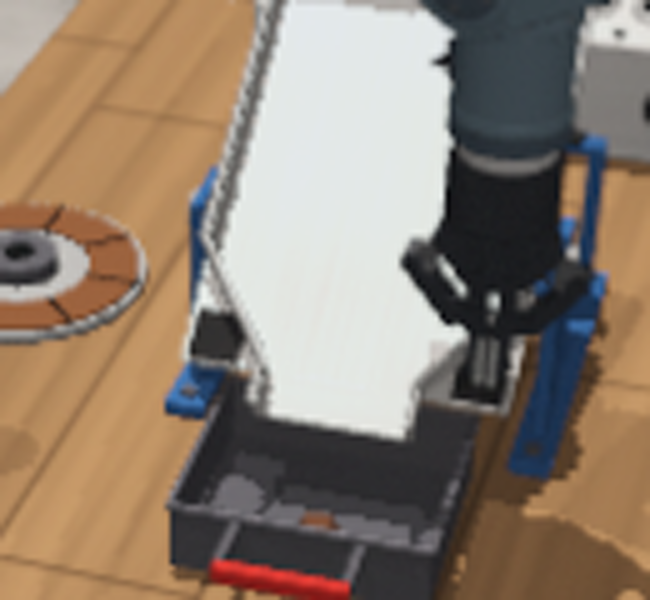

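>>> drive_tool(
  increments=[
    [0.004,0,0.001,0,0,0,-1],
    [0.003,0,0.001,0,0,0,-1],
    [0,0,0,0,0,0,-1],
    [0,0,0,0,0,0,-1],
    [0,0,0,0,0,0,-1],
    [0,0,0,0,0,0,-1],
    [0,0,0,0,0,0,-1],
    [0,0,0,0,0,0,-1],
  ],
)

```text
time_s: 54.82
eef_pos: [0.4132, -0.0855, 0.1037]
eef_rot: [0.509, 0.492, 0.508, -0.491]
wrist_force: [-0.0, 1.1, 4.9]
opening: -0.004
```

```bash
python3 look.py side s26.png 230 100 360 220 5; python3 look.py top t26.png 220 140 420 270 4;python3 -c "
from h import *
c=snap('side');W=world(c)
H,S,V=cv2.split(cv2.cvtColor(c['img'],cv2.COLOR_RGB2HSV))
m=np.zeros(V.shape,bool);m[108:180,285:312]=1;m&=(S<50)&(V>180)
P=W[m];A=np.c_[P[:,:2],np.ones(len(P))];s=np.linalg.lstsq(A,P[:,2],rcond=None)[0];print(s,np.arctan(np.hypot(*s[:2])),m.sum())"
```

```text
54.875 0.001 [413.2 -85.6 103.7] [0.8 1.6 5.2]
54.925 0.003 [413.2 -85.5 103.7] [0.2 2.1 4.9]
[0.11035581 0.12529663 0.11857227] 0.16543991634996766 1935
```

View pics/s26.png

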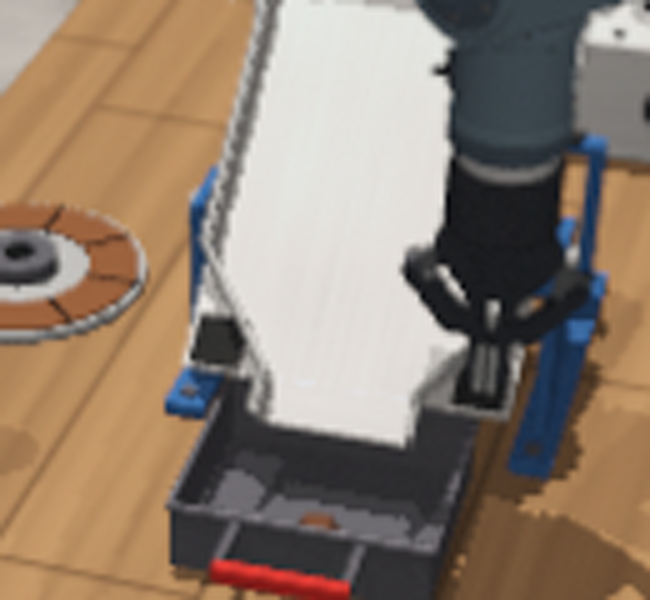

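View pics/t26.png

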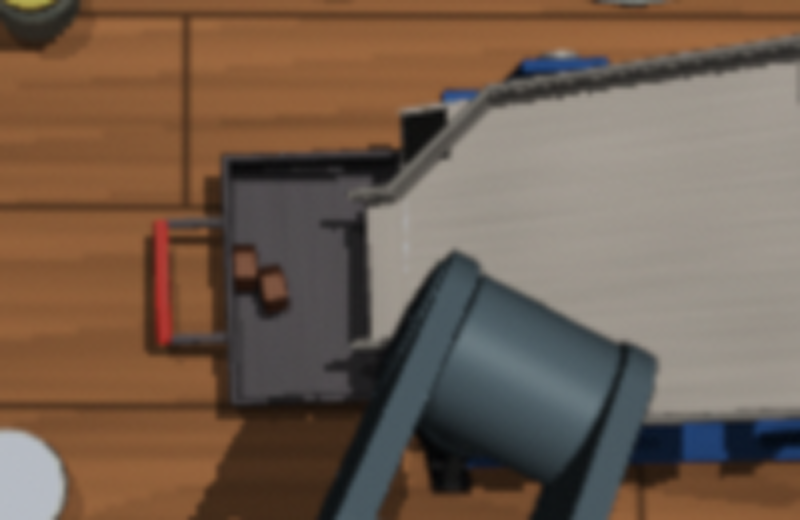

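>>> drive_tool(
  increments=[
    [-0.008,0,-0.002,0,0,0,-1],
    [-0.008,0,-0.002,0,0,0,-1],
    [-0.008,0,-0.002,0,0,0,-1],
    [-0.008,0,-0.002,0,0,0,-1],
    [-0.008,0,-0.001,0,0,0,-1],
    [-0.008,0,0,0,0,0,-1],
    [-0.008,0,0,0,0,0,-1],
    [-0.01,0,0,0,0,0,-1],
    [-0.03,0,0,0,0,0,-1],
    [-0.04,0,0,0,0,0,-1],
  ],
)

```text
time_s: 56.22
eef_pos: [0.4114, -0.0763, 0.2393]
eef_rot: [0.507, 0.492, 0.509, -0.492]
wrist_force: [1.2, -0.1, 0.1]
opening: -0.004
```

```bash
python3 p.py "[(440,100,230,45,-.4),(480,190,190,91.9,-.4,1)]"
```

```text
from [411.4 -76.3 239.3] theta 1.9
[[0.0016,0.0057,-0.0292,-7.2,0,0,-0.4],[0.0016,0.0094,-0.0283,-7.2,0,0,-0.4],[0.0016,0.0128,-0.0269,-7.2,0,0,-0.4],[0.0015,0.0161,-0.025,-7.2,0,0,-0.4],[0.0016,0.0191,-0.0228,-7.2,-0.1,0,-0.4],[0.0015,0.0217,-0.0203,-7.1,0,0,-0.4],[0.0067,0.0153,-0.0059,-7.8,0,0,-0.4],[0.0066,0.016,-0.0038,-7.8,0,0,-0.4],[0.0067,0.0164,-0.0015,-7.8,0,0,-0.4],[0.0066,0.0164,0.0007,-7.8,0,0,-0.4]]
[[0.0067,0.0162,0.0029,-7.9,0,0,-0.4],[0.0066,0.0156,0.0051,-7.8,0,0,-0.4],[0,0,0,0,0,0,-0.4]]
```

>>> drive_tool(
  increments=[
    [0.0016,0.0057,-0.0292,-7.2,0,0,-0.4],
    [0.0016,0.0094,-0.0283,-7.2,0,0,-0.4],
    [0.0016,0.0128,-0.0269,-7.2,0,0,-0.4],
    [0.0015,0.0161,-0.025,-7.2,0,0,-0.4],
    [0.0016,0.0191,-0.0228,-7.2,-0.1,0,-0.4],
    [0.0015,0.0217,-0.0203,-7.1,0,0,-0.4],
    [0.0067,0.0153,-0.0059,-7.8,0,0,-0.4],
    [0.0066,0.016,-0.0038,-7.8,0,0,-0.4],
    [0.0067,0.0164,-0.0015,-7.8,0,0,-0.4],
    [0.0066,0.0164,0.0007,-7.8,0,0,-0.4],
  ],
)

```text
time_s: 57.48
eef_pos: [0.4677, 0.1602, 0.2029]
eef_rot: [0.703, 0.083, 0.702, -0.084]
wrist_force: [-0.2, -0.3, 0.6]
opening: 0.297
```

>>> drive_tool(
  increments=[
    [0.0067,0.0262,0.0029,-7.9,0,0,-0.4],
    [0.0066,0.0256,0.0051,-7.8,0,0,-0.4],
    [0,0.04,0,0,0,0,-0.4],
    [0,0.04,0,0,0,0,-0.4],
    [0,0,0,0,0,0,-0.4],
  ],
)

```text
time_s: 58.1
eef_pos: [0.4813, 0.2914, 0.1895]
eef_rot: [0.707, -0.013, 0.707, 0.013]
wrist_force: [0.0, -0.1, 0.3]
opening: 0.303
```

```bash
python3 look.py top t27.png 120 130 450 290 2; python3 look.py side s27.png 230 100 360 220 5
python3 - <<'E'
from h import *
c=snap('top')
H,S,V=hsvup(c);b=lambda *a:boxm(V.shape,*a)
quad(c,((H<6)|(H>172))&(S>140)&(V>70)&b(225,180,273,235),.049,'handle')
E
```

```text
58.15 0.302 [481.3 290.1 189.4] [ 0.2 -0.3 -0. ]
58.2 0.305 [481.4 289.3 189.5] [ 0.7 -0.6  0.4]
handle [499.6  97.5] [90.6 12.3] 2.0 cen [498.3  97.6]
```

View pics/t27.png

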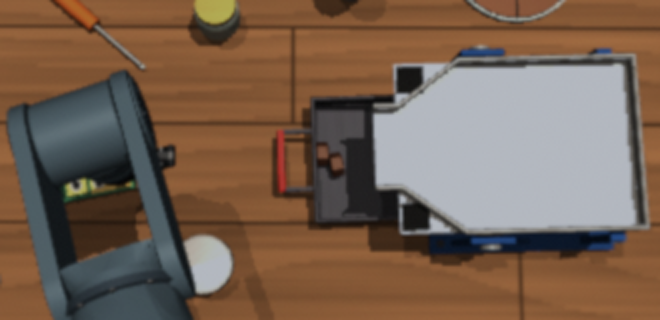

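View pics/s27.png

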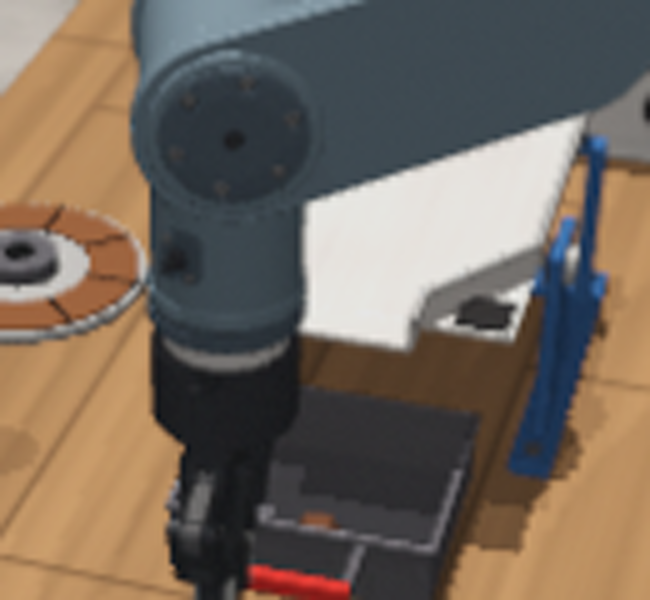

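```bash
python3 p.py "[(499.6,97.5,120,92,-.4),(499.6,97.5,90,92,-.4,2)]"
```

```text
from [481.5 288.8 189.5] theta 91.9
[[0.014,-0.0383,0.0023,0,0,0,-0.4],[0.014,-0.0384,0.0023,0,0,0,-0.4],[0.0139,-0.0383,0.0024,0,0,0,-0.4],[0.014,-0.0384,0.0023,-0.1,0,0,-0.4],[0.0139,-0.0383,0.0023,0,0.1,0.1,-0.4],[0.03,0,0,0,0,0,-0.4],[0,0,0,0,0,0,-0.4],[0,0,0,0,0,0,-0.4]]
```

>>> drive_tool(
  increments=[
    [0.014,-0.0383,0.0023,0,0,0,-0.4],
    [0.014,-0.0384,0.0023,0,0,0,-0.4],
    [0.0139,-0.0383,0.0024,0,0,0,-0.4],
    [0.014,-0.0384,0.0023,0,0,0,-0.4],
    [0.0139,-0.0383,0.0023,0,0.1,0.1,-0.4],
    [0.03,0,0,0,0,0,-0.4],
    [0,0,0,0,0,0,-0.4],
    [0,0,0,0,0,0,-0.4],
  ],
)

```text
time_s: 59.25
eef_pos: [0.5, 0.098, 0.091]
eef_rot: [0.707, -0.011, 0.707, 0.012]
wrist_force: [0.2, -0.0, 0.3]
opening: 0.3
```

```bash
python3 p.py "[(499.6,97.5,38,92,-.4,1)]"
```

```text
from [500.  98.  91.] theta 91.9
[[0.0265,-0.0002,-0.0002,-0.1,0,0,-0.4],[0.0265,-0.0003,-0.0002,0,0,0,-0.4],[0,0,0,0,0,0,-0.4]]
```

>>> drive_tool(
  increments=[
    [0.0265,-0.0002,0,0,0,0,-0.4],
    [0.0265,-0.0003,0,0,0,0,-0.4],
    [0,0,0,0,0,0,-0.4],
    [0,0,0,0,0,0,-1],
    [0,0,0,0,0,0,-1],
    [0,0,0,0,0,0,-1],
  ],
)

```text
time_s: 60.0
eef_pos: [0.5007, 0.0981, 0.0388]
eef_rot: [0.708, -0.012, 0.706, 0.012]
wrist_force: [-1.8, 1.4, 6.5]
opening: 0.102
```

>>> drive_tool(
  increments=[
    [0,0.004,0,0,0,0,-1],
    [0,0.008,0,0,0,0,-1],
    [0,0.012,0,0,0,0,-1],
    [0,0.013,0,0,0,0,-1],
    [0,0.013,0,0,0,0,-1],
    [0,0.013,0,0,0,0,-1],
    [0,0.013,0,0,0,0,-1],
    [0,0.013,0,0,0,0,-1],
    [0,0.012,0,0,0,0,-1],
    [0,0.008,0,0,0,0,-1],
  ],
)

```text
time_s: 61.25
eef_pos: [0.4971, 0.2065, 0.0383]
eef_rot: [0.708, -0.012, 0.706, 0.012]
wrist_force: [0.2, -7.2, 5.5]
opening: 0.103
```

>>> drive_tool(
  increments=[
    [0,0.004,0,0,0,0,-1],
    [0,0,0,0,0,0,-1],
    [0,0,0,0,0,0,-0.4],
    [0,0,0,0,0,0,-0.4],
    [-0.03,0,0,0,0,0,-0.4],
    [-0.05,0,0,0,0,0,-0.4],
    [-0.06,0,0,0,0,0,-0.4],
    [-0.05,0,0,0,0,0,-0.4],
  ],
)

```text
time_s: 62.25
eef_pos: [0.4959, 0.2109, 0.2295]
eef_rot: [0.707, -0.011, 0.707, 0.012]
wrist_force: [1.1, 0.2, 0.0]
opening: 0.305
```

```bash
python3 p.py "[(380,60,300,60,-.4,1)]"
```

```text
from [495.9 210.9 229.5] theta 91.9
[[-0.0142,-0.0294,-0.0242,6.4,0,0,-0.4],[-0.0142,-0.0319,-0.0207,6.4,0,0,-0.4],[-0.0141,-0.034,-0.0171,6.4,0,0,-0.4],[-0.0142,-0.0357,-0.0132,6.4,0,0,-0.4],[-0.0141,-0.0368,-0.0091,6.3,0,-0.1,-0.4],[0,0,0,0,0,0,-0.4]]
```

>>> drive_tool(
  increments=[
    [-0.0142,-0.0294,-0.0242,6.4,0,0,-0.4],
    [-0.0142,-0.0319,-0.0207,6.4,0,0,-0.4],
    [-0.0141,-0.034,-0.0171,6.4,0,0,-0.4],
    [-0.0142,-0.0357,-0.0132,6.4,0,0,-0.4],
    [-0.0141,-0.0368,-0.0091,6.3,0,0,-0.4],
    [0,0,0,0,0,0,-0.4],
    [0,0,0,0,0,0,-0.4],
  ],
)

```text
time_s: 63.12
eef_pos: [0.3802, 0.0602, 0.2978]
eef_rot: [0.683, 0.183, 0.683, -0.182]
wrist_force: [1.5, 0.4, 1.0]
opening: 0.301
```

```bash
python3 look.py top t28.png 80 80 450 290 2; python3 look.py side s28.png 190 90 370 290 4;python3 - <<'E'
from h import *
c=snap('top')
H,S,V=hsvup(c);b=lambda *a:boxm(V.shape,*a)
r,_,_=quad(c,((H<6)|(H>172))&(S>140)&(V>70)&b(205,170,252,235),.049,'handle')
E
```

```text
63.175 0.3 [380.2  60.4 297.5] [ 0.5 -0.4  0.1]
63.225 0.301 [380.1  60.5 297.4] [0.  1.  0.1]
handle [496.3 209.6] [90.6 12.6] 1.99 cen [495.5 209.8]
```

View pics/t28.png

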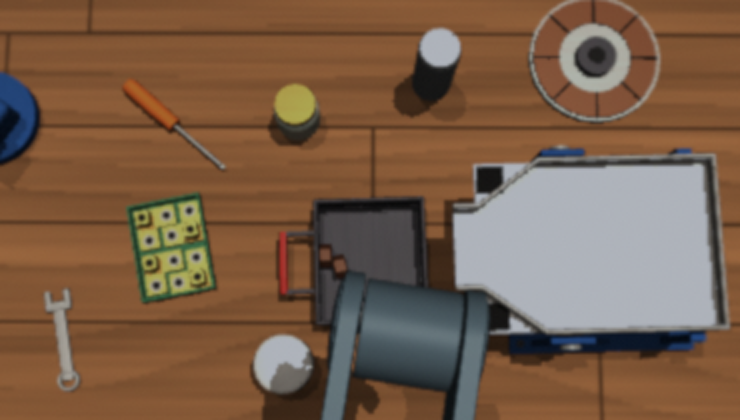

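View pics/s28.png

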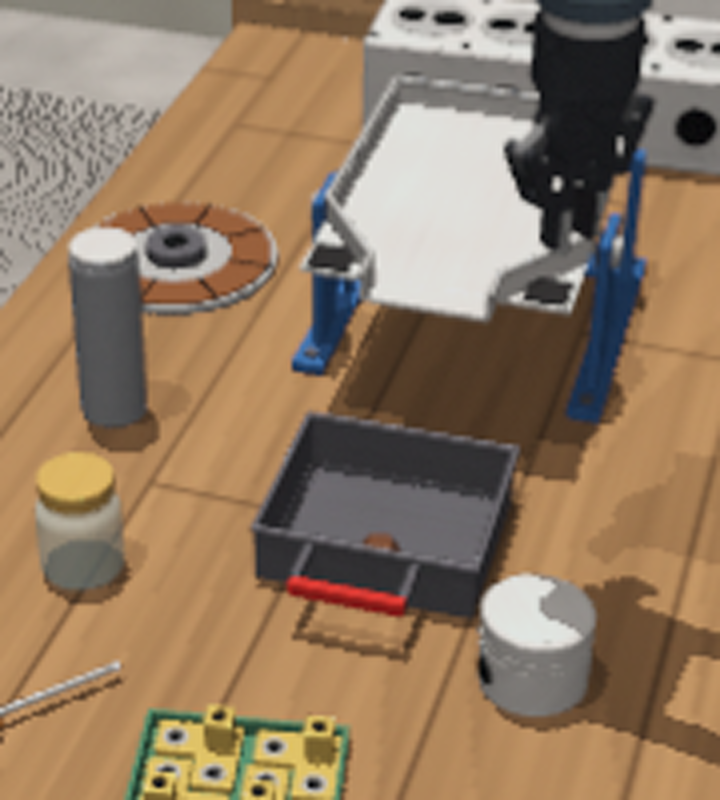

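Run:
```python
from h import *
import bench
c=snap('top');h=brackets(c,.003,(140,170,195,240))
for uv in h: print(kit(c,plane(c,uv,.033)[0,:2]*1000),kit(c,plane(c,uv,.009)[0,:2]*1000))
W=world(c);
for uv in h:
    u,v=np.round(uv).astype(int);print((np.median(W[v-2:v+3,u-2:u+3,2])*1000).round(1),end=' ')
print(bench.hand_in(), ctrl.get_obs()['time_s'])
```

```text
hole px [174.14 184.84] 70 top [575.1 350.7] plate [578.9 355.1]
hole px [162.68 187.12] 75 top [568.2 384.2] plate [571.8 389.2]
hole px [150.38 188.36] 48 top [564.4 420.4] plate [567.9 425.9]
hole px [174.71 194.02] 67 top [547.9 348.2] plate [551.2 352.5]
hole px [165.31 197.23] 79 top [538.2 375.5] plate [541.4 380.3]
hole px [154.15 199.82] 73 top [530.5 408. ] plate [533.5 413.3]
--
hole px [177.7  208.11] 74 top [506.3 338.2] plate [508.9 342.3]
hole px [166.46 209.76] 79 top [501.4 370.9] plate [503.9 375.6]
hole px [154.24 210.9 ] 46 top [497.9 406.5] plate [500.3 411.8]
hole px [178.25 217.78] 69 top [478.1 335.7] plate [480.2 339.8]
hole px [168.88 220.75] 78 top [469.3 362.8] plate [471.2 367.3]
hole px [157.7  222.23] 88 top [464.8 395.2] plate [466.7 400.3]
--
[ 45.9 -38.5] [ 50.5 -35. ]
[45.9 -4.3] [50.5 -0.2]
[49.5 31.9] [54.1 36.6]
[ 18.7 -35.4] [ 22.8 -31.9]
[14.8 -6.7] [18.8 -2.7]
[13.8 26.6] [17.8 31.3]
[-24.  -36.8] [-20.7 -33.3]
[-22.3  -3.8] [-18.9   0.3]
[-18.5  31.8] [-15.   36.5]
[-52.2 -33.5] [-49.3 -29.9]
[-55.3  -5.2] [-52.5  -1.2]
[-53.1  27.4] [-50.3  32.1]
9.5 7.8 30.8 32.2 8.4 8.3 10.0 8.9 32.3 33.9 8.1 7.7 the job is handed in; nothing more can be done
the job is handed in; nothing more can be done
```

The job is done and handed in at about 63 s of the 210 s allowed.

- **Brackets:** All four lie flat in the kit tray as two interlocking pairs. The last depth check read plates at 8–10 mm and spacer tops at 31–34 mm above the bench, which fits flat on the floor (9 and 33 mm expected). The first one sat off-centre in the jaws and went in about 2.5 mm off its slot. It was then pushed about 2.4 mm while I placed its partner, and now lies within about 1 mm of the wall.
- **Tipping:** I drew the pan under the spout, square with the tray to about 0.1–0.2°. By my measurements its middle was about 3 mm off the lip. I then pushed the near pad down; both nuts present slid into the pan, and the tray swung back level and empty. My tilt-angle check by depth gave a meaningless value. That the tray went "well down" rests on the fingertip's depth (about 0.6 rad) and the pictures.
- **Pan drawn out:** I pulled the pan back along the bench. Its rear edge is about 33 mm clear of the lip, with both nuts inside.
- **Other things on the bench:** The jar, can, piston, spanner and screwdriver look unmoved in the last pictures, and the gripper was clear of everything at the end. I noticed no item knocked aside during the run, unless the small bracket shift above was that.

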